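# Free the stuck cassette strap and stand the cutters in their cups

## Task

The clamp knob of the cutter cassette has seized: break it loose with a firm anticlockwise twist and turn it on by a quarter turn until the strap is swung right clear, working it by the knob only and never pushing on the strap. Then stand every cutter from the cassette upright in the stand, one to a cup, shank down and cutting end up, holding them with a gentle grip since their edges chip easily. Last, turn the knob back until the strap lies squarely across the empty cassette again, and leave the bottle, the tool holder and the orange ring where they are.

Things in the scene. Friction and masses are not known exactly. Their poses are not given: they have to be found in the camera images.
- knob (a joint): the black clamp knob at the left end of the cassette: it carries the strap. Radians: 0 = strap shut squarely across the cutters, grows anticlockwise seen from above, stop at 1.75 (strap swung clear, pointing away from the robot at about 1.5). It is seized when shut: about 0.7 N m to start, so hold it firmly; the stiffness fades within the first 0.4 rad to under 0.1 N m, and comes back as it is closed again. It stays where it is left.
- knob_grip (a point): centre of the knob's grip bar, a black bar 14 mm thick, 50 mm long and 36 mm high, standing on a 12 mm high hub of 44 mm diameter; this point lies on the vertical turning axis, 14 mm below the bar's top and 22 mm above the hub's top; the point's y axis runs along the bar (grip across its x axis), z up. At joint 0 the strap points along -y of this point and turns with it.
- strap_tip (a point): middle of the free end of the flat aluminium keeper strap that is fixed to the knob: 24 mm wide, 5 mm thick, reaching 285 mm from the knob's axis; its top is 61 mm above the table
- cassette: grey transport cassette fixed to the table, base plate 150 x 325 x 10 mm, origin on the table; x axis along the cutters' beds, away from the robot. Two dark cross rails 14 mm wide at x = -48 and +48 mm (tops 32 and 30 mm above the table, with small black cheeks up to 38 mm) carry the cutters; five beds at y = +30, -15, -60, -105, -150 mm; between the rails there is 80 mm free length. A knob post stands at y = +115 mm.
- stand: loose tool stand (1 kg), grey base 75 x 300 x 8 mm with a row of five black round cups along its y axis, 62 mm apart; origin on the table under its middle, z up
- cup1 (a point): centre of the inner floor of cup 1 (in order along the stand's y axis), 13 mm above the table; bore 32 mm, outside 40 mm, rim 45 mm above this point
- cup2 (a point): centre of the inner floor of cup 2 (in order along the stand's y axis), 13 mm above the table; bore 32 mm, outside 40 mm, rim 45 mm above this point
- cup3 (a point): centre of the inner floor of cup 3 (in order along the stand's y axis), 13 mm above the table; bore 32 mm, outside 40 mm, rim 45 mm above this point
- cup4 (a point): centre of the inner floor of cup 4 (in order along the stand's y axis), 13 mm above the table; bore 32 mm, outside 40 mm, rim 45 mm above this point
- cup5 (a point): centre of the inner floor of cup 5 (in order along the stand's y axis), 13 mm above the table; bore 32 mm, outside 40 mm, rim 45 mm above this point
- cutter1_centre (a point): centre of a loose steel end mill or drill, 130 mm long, 0.25 kg: plain round shank 20 mm in diameter for 90 mm, then the fluted cutting part 16 mm in diameter for 40 mm; the point lies half-way along, on its axis; x axis along it from shank to cutting end. At first it lies in a bed of the cassette, axis 40 mm above the table, cutting end towards the robot. None if absent (three to five are there). Its edges chip if it is gripped with more than about 45 N.
- cutter1_shank (a point): centre of that cutter's shank end, 65 mm from its centre
- cutter2_centre (a point): centre of a loose steel end mill or drill, 130 mm long, 0.25 kg: plain round shank 20 mm in diameter for 90 mm, then the fluted cutting part 16 mm in diameter for 40 mm; the point lies half-way along, on its axis; x axis along it from shank to cutting end. At first it lies in a bed of the cassette, axis 40 mm above the table, cutting end towards the robot. None if absent (three to five are there). Its edges chip if it is gripped with more than about 45 N.
- cutter2_shank (a point): centre of that cutter's shank end, 65 mm from its centre
- cutter3_centre (a point): centre of a loose steel end mill or drill, 130 mm long, 0.25 kg: plain round shank 20 mm in diameter for 90 mm, then the fluted cutting part 16 mm in diameter for 40 mm; the point lies half-way along, on its axis; x axis along it from shank to cutting end. At first it lies in a bed of the cassette, axis 40 mm above the table, cutting end towards the robot. None if absent (three to five are there). Its edges chip if it is gripped with more than about 45 N.
- cutter3_shank (a point): centre of that cutter's shank end, 65 mm from its centre
- cutter4_centre (a point): centre of a loose steel end mill or drill, 130 mm long, 0.25 kg: plain round shank 20 mm in diameter for 90 mm, then the fluted cutting part 16 mm in diameter for 40 mm; the point lies half-way along, on its axis; x axis along it from shank to cutting end. At first it lies in a bed of the cassette, axis 40 mm above the table, cutting end towards the robot. None if absent (three to five are there). Its edges chip if it is gripped with more than about 45 N.
- cutter4_shank (a point): centre of that cutter's shank end, 65 mm from its centre
- cutter5_centre (a point): centre of a loose steel end mill or drill, 130 mm long, 0.25 kg: plain round shank 20 mm in diameter for 90 mm, then the fluted cutting part 16 mm in diameter for 40 mm; the point lies half-way along, on its axis; x axis along it from shank to cutting end. At first it lies in a bed of the cassette, axis 40 mm above the table, cutting end towards the robot. None if absent (three to five are there). Its edges chip if it is gripped with more than about 45 N.
- cutter5_shank (a point): centre of that cutter's shank end, 65 mm from its centre
- bottle: black drinking bottle, 70 mm wide, 210 mm high, origin under its middle: leave it alone
- holder: steel tool holder, 62 mm wide, 90 mm high, standing beyond the stand, origin under its middle: leave it alone
- print_ring: orange printed ring, 80 mm wide, 18 mm high, origin under its middle: leave it alone
Mind the look-alikes: they are no part of the job. Leave any turquoise look-alike of the part that bears cutter5_centre alone.

How it is judged:
On the way, in this order (a step that is already met when the one before it is completed fails the run):
1. the knob is broken loose and the strap swung clear (value of joint knob above 1.2 rad), for 0.2 s.
2. every cutter stands in a cup, shank down (((horizontal distance between cutter1_shank and cup1 below 0.015 m and z of cutter1_shank in the frame of cup1 below 0.015 m) or (horizontal distance between cutter1_shank and cup2 below 0.015 m and z of cutter1_shank in the frame of cup2 below 0.015 m) or (horizontal distance between cutter1_shank and cup3 below 0.015 m and z of cutter1_shank in the frame of cup3 below 0.015 m) or (horizontal distance between cutter1_shank and cup4 below 0.015 m and z of cutter1_shank in the frame of cup4 below 0.015 m) or (horizontal distance between cutter1_shank and cup5 below 0.015 m and z of cutter1_shank in the frame of cup5 below 0.015 m)) and angle between each of cutter1_centre, cutter2_centre, cutter3_centre, cutter4_centre, cutter5_centre's own x axis and vertical below 0.45 rad and ((horizontal distance between cutter2_shank and cup1 below 0.015 m and z of cutter2_shank in the frame of cup1 below 0.015 m) or (horizontal distance between cutter2_shank and cup2 below 0.015 m and z of cutter2_shank in the frame of cup2 below 0.015 m) or (horizontal distance between cutter2_shank and cup3 below 0.015 m and z of cutter2_shank in the frame of cup3 below 0.015 m) or (horizontal distance between cutter2_shank and cup4 below 0.015 m and z of cutter2_shank in the frame of cup4 below 0.015 m) or (horizontal distance between cutter2_shank and cup5 below 0.015 m and z of cutter2_shank in the frame of cup5 below 0.015 m)) and ((horizontal distance between cutter3_shank and cup1 below 0.015 m and z of cutter3_shank in the frame of cup1 below 0.015 m) or (horizontal distance between cutter3_shank and cup2 below 0.015 m and z of cutter3_shank in the frame of cup2 below 0.015 m) or (horizontal distance between cutter3_shank and cup3 below 0.015 m and z of cutter3_shank in the frame of cup3 below 0.015 m) or (horizontal distance between cutter3_shank and cup4 below 0.015 m and z of cutter3_shank in the frame of cup4 below 0.015 m) or (horizontal distance between cutter3_shank and cup5 below 0.015 m and z of cutter3_shank in the frame of cup5 below 0.015 m)) and ((horizontal distance between cutter4_shank and cup1 below 0.015 m and z of cutter4_shank in the frame of cup1 below 0.015 m) or (horizontal distance between cutter4_shank and cup2 below 0.015 m and z of cutter4_shank in the frame of cup2 below 0.015 m) or (horizontal distance between cutter4_shank and cup3 below 0.015 m and z of cutter4_shank in the frame of cup3 below 0.015 m) or (horizontal distance between cutter4_shank and cup4 below 0.015 m and z of cutter4_shank in the frame of cup4 below 0.015 m) or (horizontal distance between cutter4_shank and cup5 below 0.015 m and z of cutter4_shank in the frame of cup5 below 0.015 m)) and ((horizontal distance between cutter5_shank and cup1 below 0.015 m and z of cutter5_shank in the frame of cup1 below 0.015 m) or (horizontal distance between cutter5_shank and cup2 below 0.015 m and z of cutter5_shank in the frame of cup2 below 0.015 m) or (horizontal distance between cutter5_shank and cup3 below 0.015 m and z of cutter5_shank in the frame of cup3 below 0.015 m) or (horizontal distance between cutter5_shank and cup4 below 0.015 m and z of cutter5_shank in the frame of cup4 below 0.015 m) or (horizontal distance between cutter5_shank and cup5 below 0.015 m and z of cutter5_shank in the frame of cup5 below 0.015 m))), for 0.3 s.
3. the strap is back across the cassette (value of joint knob below 0.2 rad), for 0.2 s.
At the end, for the whole second after the job is handed in: every cutter that is there stands in a cup, shank end on the cup's floor (within 15 mm), leaning no more than 0.45 rad, cutting end up; the knob is back within 0.2 rad of shut (all of step 2 and value of joint knob below 0.2 rad); the robot touches nothing.
It fails at once if the strap itself is pushed with more than 2 N (contact force between any of the fingers, the arm and knob_c2 above 2 N).
It fails at once if a cutter is squeezed with more than 110 N (contact force between the fingers and cutter1 above 110 N or contact force between the fingers and cutter2 above 110 N or contact force between the fingers and cutter3 above 110 N or contact force between the fingers and cutter4 above 110 N or contact force between the fingers and cutter5 above 110 N).
It fails at once if the black drinking bottle is moved more than 30 mm (distance of bottle from where it was at the start of the episode above 0.03 m).
It fails at once if the steel tool holder is moved more than 30 mm (distance of holder from where it was at the start of the episode above 0.03 m).
It fails at once if the orange printed ring is moved more than 30 mm (distance of print_ring from where it was at the start of the episode above 0.03 m).
Of cutter1, cutter2, cutter3, cutter4, cutter5 only 3 to 5 are there at a start; the rules pass over those that are not, and their reading is None.
At some moment in a run one of stand may be knocked a few centimetres aside while the robot is not near it.
Once in a run the grip may slacken for a moment while it holds something.
It also fails if it takes over 210 s, if anything falls off the work surface, if the arm or the gripper's body presses on something with over 40 N, if the wrist force passes 120 N, or if a joint passes its speed limit or range.

## Robot

A 6-joint arm with a two-finger parallel gripper is mounted at the origin on the work surface. World frame = base frame: x ahead of the robot, y to its left, z up, the work surface at z = 0. Lengths are in m, angles in rad, forces in N, time in s.
With the tool pointing down it reaches from about 0.3 to 0.775 m from the base axis. Payload 14.6 kg.
Tool frame: the origin (TCP) lies between the finger pads; the fingertips stand 25 mm ahead of it and the grasp point (between the pads) lies 6 mm ahead of it; z points along the fingers, y is the direction in which the jaws open and shut (so a half turn about z gives the same grasp; the last joint's range is limited). The gripper opens to 85 mm and grips with 20 to 120 N. Pads are 22 mm wide; open, the fingers measure 114 mm over their backs; the gripper's body (76 mm by 85 mm) begins 54 mm behind the grasp point. The pads swing forward as they close: fully open they stand 13 mm farther back than shut.
Start: joints at [-1.283, 0.3, 1.521, -0, 1.321, -0.067], TCP at [0.191, -0.516, 0.256] pointing down, gripper open.
Joint ranges: [-3.03, 3.03], [-0.79, 2.21], [0.23, 2.52], [-1.04, 4.18], [0, 3.07], [-2.55, 2.55]. Speed limits (rad/s): [2.22, 2.22, 2.57, 3.14, 3.14, 3.14].

## Interface

Orientations are given as a unit quaternion [x, y, z, w].
In Python, from cell import get_obs, cams, order gives the robot as it stands.
- The arm moves only by the tool arm_command, never from a script. Its argument "increments" is a list that holds one entry, the list of rows, each a list of 5 numbers: the closure, from 0 (fully open) to 1 (shut), then the shift along the tool's x, y, z in m, then the turn about the tool's z in rad. In form: [[[claw, tx, ty, tz, spin], ...]]. A call has 1 to 10 rows; each row is the pose to reach, as a shift and turn from the pose commanded when the call began, along the tool's axes at that moment; what a row does not reach only later rows make up. A row lasts 1/12 s, in which the tool goes at most 41.7 mm and 7.16 degrees, less where a joint would pass 70% of its speed; a pose out of reach is approached as far as the arm can. A call with a gripper value outside its range is refused whole. The fingers move at their own pace and stop on an object; "squeeze" is the grip in N (left out, the last holds). Time passes only in rows, so rows that repeat a pose let the fingers close. It gives the time, the measured TCP pose, the force and the opening at its end, in the units of the state.
- get_obs(): the state, without advancing time (a new reading comes with each control period).
- cams.grab_frame(name): name is "scene" or "top" or "wrist"; returns a dict with "color" (384x512x3 uint8, red, green, blue), "K" (3x3 intrinsics, pixels), "k1" (the pictures are not rectified: a ray, as slopes to the right and down, at radius r is drawn at 1 + k1 r^2 times it, then the intrinsics apply), "R" (3x3) and "t" (3): a world point X has camera coordinates R X + t; the wrist camera has in their place "mount" (4x4, takes a point from camera to tool coordinates, whose origin is the TCP and whose axes are the flange's). Camera axes: x right, y down, z forward; pixel columns grow to the right and rows downward; lengths in m; the calibration is good to about 2 mm. A picture is of the moment at which its call begins: read the wrist's pose just before it. There is no depth.
- order.hand_in(): hands the job in, once; it reports no verdict.
The state is a dict: "time_s": time; "joint_pos": joint angles; "dq": joint speeds; "joint_efforts": joint torques, N m; "position": TCP position; "ee_rot": TCP orientation; "contact_force": force on the tool from outside, world axes, zero at the start; "torque": the same for the moment, N m; "gripper_width": opening from 0.0 (shut) to 1.0 (fully open).
Only numpy, scipy, OpenCV 4.12 (cv2) and the standard library are available. Lean on these libraries where they do the work, as an engineer would, in place of code of your own. Each camera call takes 0.05 s, during which the arm holds its last target. There are 200 camera calls.

## Working session

There is one attempt and no reset: what is moved stays moved. The work goes in short steps, Python scripts to look and compute and a tool call to move; the robot and the scene stay as the last step left them, time stands still between calls to the robot, and variables do not carry over. Pictures are saved under pics/ and viewed, about 12 in all and at most 16, crops included, and the job is handed in when it is done.

Besides the shell and the picture viewer there is one more tool, called after ">>>" as a command line: name --argument value ..., lists and objects as JSON in quotes. arm_command: Moves the arm, as the interface text tells. Its arguments: {"type":"object","properties":{"increments":{"type":"array","items":{"type":"array","items":{"type":"array","items":{"type":"number"}}}},"squeeze":{"type":"number"}},"required":["increments"]}

```bash
ls; mkdir -p pics; cat > h.py <<'E'
import numpy as np, cv2
from cell import get_obs, cams, order
from scipy.spatial.transform import Rotation as Rn
np.set_printoptions(precision=4,suppress=True)
def grab(n):
    o=get_obs(); f=cams.grab_frame(n)
    if n=="wrist":
        T=np.eye(4); T[:3,:3]=Rn.from_quat(o["ee_rot"]).as_matrix(); T[:3,3]=o["position"]
        M=np.linalg.inv(T@np.array(f["mount"])); f["R"]=M[:3,:3]; f["t"]=M[:3,3]
    f["R"]=np.array(f["R"]); f["t"]=np.array(f["t"]); f["K"]=np.array(f["K"])
    return f
def dist(f): return np.array([f["k1"],0,0,0,0],float)
def pix2w(f,uv,z):
    p=cv2.undistortPoints(np.array(uv,float).reshape(-1,1,2),f["K"],dist(f)).reshape(-1,2)
    d=np.c_[p,np.ones(len(p))]@f["R"]; c=-f["R"].T@f["t"]
    return c+d*((z-c[2])/d[:,2])[:,None]
def w2pix(f,X):
    X=np.array(X,float).reshape(-1,3)
    return cv2.projectPoints(X,cv2.Rodrigues(f["R"])[0],f["t"],f["K"],dist(f))[0].reshape(-1,2)
def save(f,name,box=None,s=1.5,pts=None):
    im=f["color"][:,:,::-1].copy()
    if pts is not None:
        for p in np.array(pts): cv2.circle(im,tuple(int(round(v)) for v in p),2,(0,0,255),-1)
    if box: im=im[box[1]:box[3],box[0]:box[2]]
    cv2.imwrite("pics/"+name,cv2.resize(im,None,fx=s,fy=s,interpolation=cv2.INTER_CUBIC))
E
python3 - <<'E'
from h import *
import pickle
for n in("scene","top","wrist"):
    f=grab(n); pickle.dump(f,open(f"{n}0.pkl","wb")); print(n,f["K"].ravel(),f["k1"],-f["R"].T@f["t"]); print(f["R"])
    save(f,n+"0.png",s=1.5)
o=get_obs(); print(o)
E
```

```text
pics
scene [487.3534   0.     253.2027   0.     487.3534 189.8069   0.       0.
   1.    ] -0.15748206090653552 [ 1.0445 -0.8759  1.1198]
[[ 0.837   0.5471  0.007 ]
 [ 0.4114 -0.6209 -0.6672]
 [-0.3607  0.5614 -0.7448]]
top [474.7417   0.     257.4024   0.     474.7417 189.0243   0.       0.
   1.    ] -0.037761525577374035 [ 0.316  -0.0819  1.828 ]
[[ 0.0184 -0.9998  0.0063]
 [-0.9919 -0.0191 -0.1253]
 [ 0.1254 -0.004  -0.9921]]
wrist [274.1183   0.     257.0564   0.     274.1183 194.0144   0.       0.
   1.    ] -0.027744969571155992 [ 0.269  -0.4875  0.3739]
[[ 0.347  -0.9379 -0.0021]
 [-0.8873 -0.329   0.3233]
 [-0.3039 -0.1103 -0.9463]]
{'time_s': 0.15, 'joint_pos': array([-1.2826,  0.3003,  1.5214, -0.    ,  1.3207, -0.0666]), 'dq': array([ 0.0003, -0.0006, -0.0027, -0.0001, -0.0003,  0.0014]), 'joint_efforts': array([  0.001 , -54.3671, -36.189 ,  -0.    ,   0.0032,   0.0001]), 'position': array([ 0.191 , -0.5156,  0.2559]), 'ee_rot': array([ 0.9843,  0.1765, -0.    , -0.0004]), 'contact_force': array([ 0.0503, -0.0871, -0.5809]), 'torque': array([ 0.0081, -0.0608, -0.0085]), 'gripper_width': 0.999479029637017}
```

View pics/top0.png

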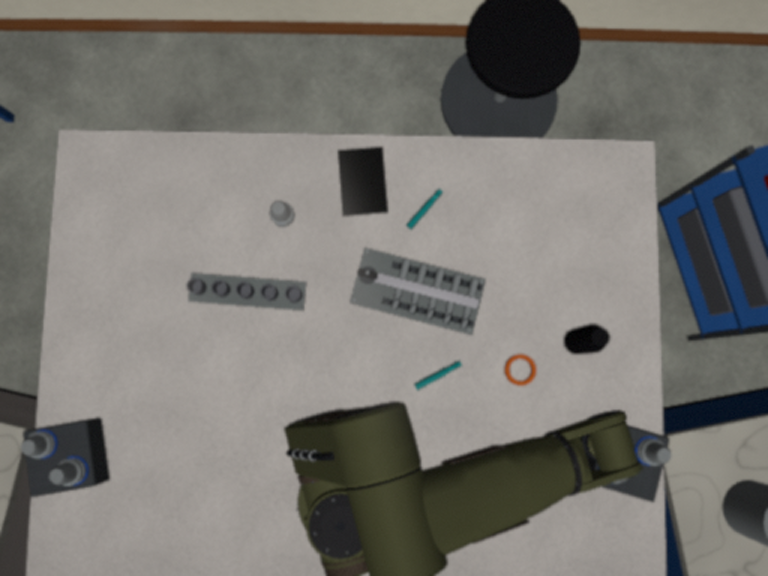

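View pics/scene0.png

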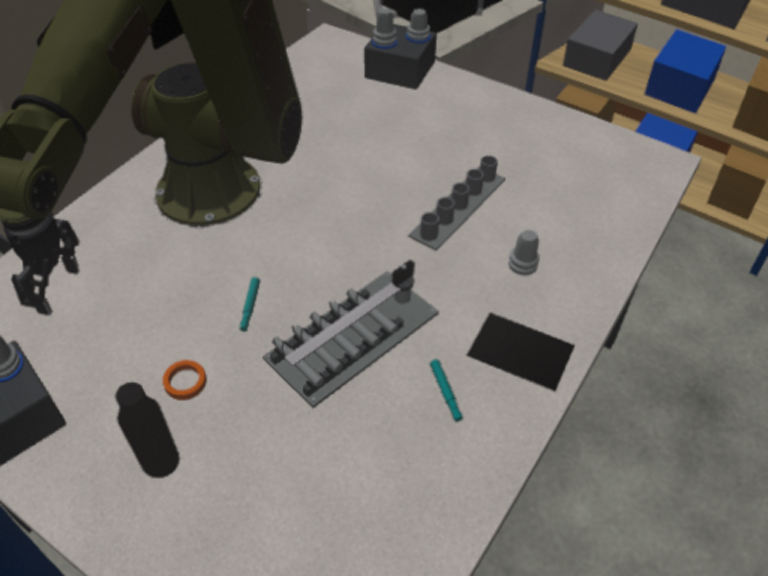

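```bash
python3 - <<'E'
import pickle
from h import *
a=pickle.load(open("scene0.pkl","rb"));b=pickle.load(open("top0.pkl","rb"))
A=cv2.resize(a["color"][165:275,170:300,::-1],None,fx=5,fy=5,interpolation=cv2.INTER_CUBIC)
B=cv2.resize(b["color"][160:230,118:332,::-1],None,fx=3.7,fy=3.7,interpolation=cv2.INTER_CUBIC)
cv2.imwrite("pics/a.png",A);cv2.imwrite("pics/b.png",B);print(A.shape,B.shape)
E
```

```text
(550, 650, 3) (259, 792, 3)
```

View pics/a.png

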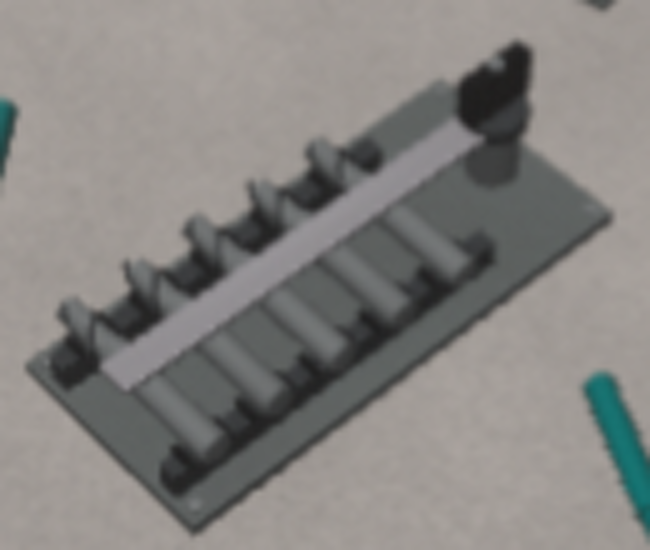

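View pics/b.png

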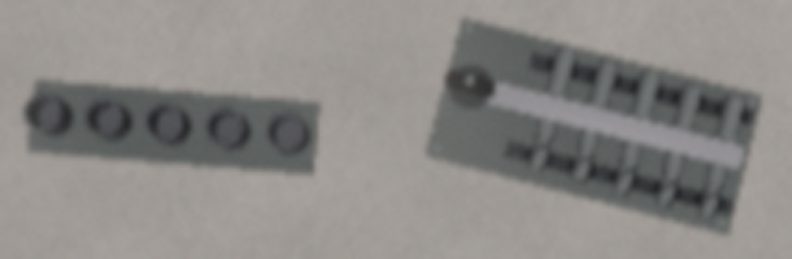

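```bash
python3 - <<'E'
import pickle
from h import *
from scipy.optimize import least_squares
a=pickle.load(open("scene0.pkl","rb"));b=pickle.load(open("top0.pkl","rb"))
def c(p,s,o): return (np.array(p,float)+.5)/s-.5+np.array(o)
# cassette corners order: (+x,+y),(+x,-y),(-x,-y),(-x,+y)
tb=c([(465,18),(762,96),(729,235),(427,157)],3.7,(118,160))
ta=c([(612,215),(195,532),(28,368),(440,82)],5,(170,165))
def fit(model,obs,x0):
    def r(x):
        R=Rn.from_euler('z',x[2]).as_matrix(); W=model@R.T+[x[0],x[1],0]
        return np.concatenate([(w2pix(f,W)-o).ravel() for f,o in obs])
    s=least_squares(r,x0); return s.x,r(s.x).reshape(-1,2)
M=np.array([[.075,.1625,.01],[.075,-.1625,.01],[-.075,-.1625,.01],[-.075,.1625,.01]])
for obs in([(b,tb)],[(a,ta)],[(a,ta),(b,tb)]):
    x,r=fit(M,obs,[.55,-.1,-.2]); print(x,np.abs(r).max())
ss=c([(37,80),(320,103),(315,174),(28,150)],3.7,(118,160))
S=np.array([[.0375,.15,.008],[.0375,-.15,.008],[-.0375,-.15,.008],[-.0375,.15,.008]])
xs,r=fit(S,[(b,ss)],[.5,.3,0]); print("stand",xs,np.abs(r).max())
R=lambda t:np.array([[np.cos(t),-np.sin(t)],[np.sin(t),np.cos(t)]])
print("knob",x[:2]+R(x[2])@[0,.115]); 
for y in(.03,-.015,-.06,-.105,-.15): print("bed",x[:2]+R(x[2])@[0,y])
for k in range(5): print("cup",k+1,xs[:2]+R(xs[2])@[0,(k-2)*.062], np.hypot(*(xs[:2]+R(xs[2])@[0,(k-2)*.062])))
print("ring,holder,bottle top,",pix2w(b,[(520/1.5,370/1.5),(283/1.5,215/1.5),(577/1.5,340/1.5)],0.0))
print(pix2w(b,[(c[0]/1.5,c[1]/1.5) for c in [(410,226),(440,192),(417,386),(459,364)]],0.01))
E
```

```text
[ 0.5291 -0.1713 -0.2371] 0.47405634734110436
[ 0.5326 -0.1745 -0.2331] 0.7662954874273566
[ 0.5311 -0.173  -0.2344] 1.043375895013952
stand [ 0.5203  0.2676 -0.0628] 0.31749877730106846
knob [ 0.5578 -0.0611]
bed [ 0.5381 -0.1438]
bed [ 0.5276 -0.1876]
bed [ 0.5172 -0.2313]
bed [ 0.5067 -0.2751]
bed [ 0.4963 -0.3189]
cup 1 [0.5125 0.1438] 0.5323136588486321
cup 2 [0.5164 0.2057] 0.5558720146896446
cup 3 [0.5203 0.2676] 0.5850791075003715
cup 4 [0.5242 0.3295] 0.6191360329941538
cup 5 [0.5281 0.3914] 0.6572893523175654
ring,holder,bottle top, [[ 0.3308 -0.4356  0.    ]
 [ 0.7227  0.1841  0.    ]
 [ 0.41   -0.5832  0.    ]]
[[ 0.6977 -0.1486  0.01  ]
 [ 0.7901 -0.2259  0.01  ]
 [ 0.286  -0.1722  0.01  ]
 [ 0.3432 -0.2782  0.01  ]]
```

```bash
cat >> h.py <<'E'
def yaw(o=None):
    o=o or get_obs(); R=Rn.from_quat(o["ee_rot"]).as_matrix(); return np.arctan2(R[1,0],R[0,0])
def go(x,y,z,yw=None):
    """shift from present to TCP target; yw = yaw of tool x"""
    o=get_obs(); R=Rn.from_quat(o["ee_rot"]).as_matrix()
    d=R.T@(np.array([x,y,z])-o["position"]); s=0 if yw is None else -((yw-yaw(o)+np.pi)%(2*np.pi)-np.pi)
    print("t=%.1f"%o["time_s"],"shift",d.round(4),"spin",round(s,4),"rows>=",np.ceil(max(np.linalg.norm(d)/.0417,abs(s)/.125)))
E
python3 -c "
from h import *
go(.558,-.061,.25,1.337)"
```

```text
t=0.1 shift [ 0.5021 -0.2988  0.0061] spin -0.9822 rows>= 15.0
```

>>> arm_command --increments '[[[0,0.251,-0.15,0.0,-0.49],[0,0.251,-0.15,0.0,-0.49],[0,0.251,-0.15,0.0,-0.49],[0,0.251,-0.15,0.0,-0.49],[0,0.502,-0.299,0.006,-0.982],[0,0.502,-0.299,0.006,-0.982],[0,0.502,-0.299,0.006,-0.982],[0,0.502,-0.299,0.006,-0.982],[0,0.502,-0.299,0.006,-0.982],[0,0.502,-0.299,0.006,-0.982]]]'

```text
time_s: 0.98
position: [0.4534, -0.1895, 0.2527]
ee_rot: [0.785, 0.62, -0.0, 0.0]
contact_force: [0.6, -1.1, 1.0]
gripper_width: 0.998
```

>>> arm_command --increments '[[[0,0,0,0,0],[0,0,0,0,0],[0,0,0,0,0]]]'

```text
time_s: 1.23
position: [0.4524, -0.1915, 0.2525]
ee_rot: [0.785, 0.62, -0.0, -0.0]
contact_force: [-0.0, -0.3, 0.8]
gripper_width: 1.0
```

```bash
python3 - <<'E'
from h import *
import pickle
go(.558,-.061,.25,1.337)
f=grab("wrist"); pickle.dump(f,open("w1.pkl","wb")); save(f,"w1.png")
b=pickle.load(open("scene0.pkl","rb"))
for z in(.05,.06,.07,.08,.09,.1,.11): print(z,w2pix(f,[.5578,-.0611,z]),(w2pix(b,[.5578,-.0611,z])-[170,165])*5)
E
```

```text
t=1.2 shift [0.1513 0.0726 0.0024] spin 0.0004 rows>= 5.0
0.05 [[326.9784  31.8548]] [[468.6683 136.9944]]
0.06 [[329.3733  29.4953]] [[469.0647 125.6327]]
0.07 [[331.9379  26.9694]] [[469.4649 114.1513]]
0.08 [[334.6908  24.2592]] [[469.8689 102.5486]]
0.09 [[337.6535  21.3439]] [[470.2769  90.823 ]]
0.1 [[340.8507  18.1993]] [[470.6887  78.9727]]
0.11 [[344.3112  14.7975]] [[471.1046  66.996 ]]
```

View pics/w1.png

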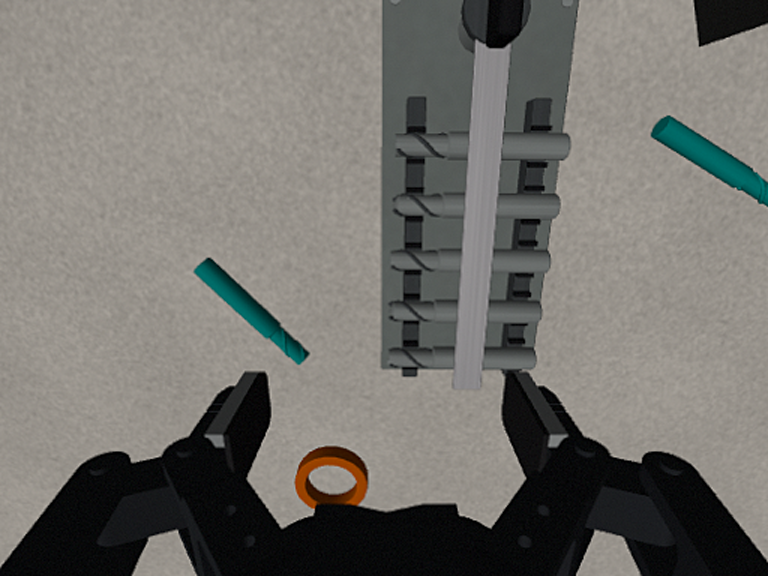

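```bash
python3 - <<'E'
from h import *
import pickle
f=pickle.load(open("w1.pkl","rb"))
L=np.array([(396,146),(392,205),(390,260),(389,311),(388,357)])/1.5
Rr=np.array([(570,146),(560,205),(551,260),(542,310),(537,357)])/1.5
l=pix2w(f,L,.04);r=pix2w(f,Rr,.04)
for a,b in zip(l,r): print(((a+b)/2)[:2],np.linalg.norm(a-b),np.arctan2(*(b-a)[1::-1]))
m=(l+r)/2; d=m[0]-m[-1]; print("row",np.linalg.norm(d),"yaw",np.arctan2(d[1],d[0])-np.pi/2)
# fit rigid from end points
from scipy.optimize import least_squares
ys=np.array([.03,-.015,-.06,-.105,-.15])
P=np.r_[np.c_[-.065+0*ys,ys],np.c_[.065+0*ys,ys]]; Q=np.r_[l,r][:,:2]
R=lambda t:np.array([[np.cos(t),-np.sin(t)],[np.sin(t),np.cos(t)]])
s=least_squares(lambda x:(P@R(x[2]).T+x[:2]-Q).ravel(),[.53,-.17,-.23]); x=s.x; print(x,(s.fun.reshape(-1,2)*1000).round(1).tolist())
print("knob",x[:2]+R(x[2])@[0,.115]); print("strap tip", pix2w(f,[(467/1.5,389/1.5)],.061), "pred",x[:2]+R(x[2])@[0,.115-.285])
print("plate corner",pix2w(f,[(381/1.5,368/1.5)],.01),x[:2]+R(x[2])@[-.075,-.1625])
E
```

```text
[ 0.5446 -0.1242] 0.13302495402362816 -0.22932719435272142
[ 0.532 -0.167] 0.13396922279283613 -0.2311517155390686
[ 0.5202 -0.2105] 0.13391328597390417 -0.23269272498062063
[ 0.5084 -0.254 ] 0.132563031326938 -0.22701885729534566
[ 0.4981 -0.2978] 0.1344965325852965 -0.2352391364018057
row 0.1796958733502262 yaw -0.2617218044843401
[ 0.5353 -0.1525 -0.2462] [[-0.3, 1.5], [1.8, 0.4], [2.6, 0.2], [2.9, 0.6], [2.9, -0.0], [-3.8, 0.1], [-2.6, -0.6], [-1.6, -0.6], [-0.2, -1.3], [-1.8, -0.4]]
knob [ 0.5633 -0.041 ]
strap tip [[ 0.4948 -0.3175  0.061 ]] pred [ 0.4939 -0.3174]
plate corner [[ 0.4197 -0.3079  0.01  ]] [ 0.423  -0.2918]
```

```bash
python3 - <<'E'
from h import *
import pickle
b=pickle.load(open("scene0.pkl","rb"));f=pickle.load(open("w1.pkl","rb"))
for z in(.06,.07,.08,.09,.1,.11,.12): print(z,(w2pix(b,[.5628,-.0413,z])-[170,165])*5,w2pix(f,[.5628,-.0413,z])*1.5)
go(.5628,-.0413,.18,1.337)
E
```

```text
0.06 [[494.2714 108.2007]] [[496.806    9.4543]]
0.07 [[494.7998  96.7047]] [[500.8304   4.3353]]
0.08 [[495.3332  85.0884]] [[505.1559  -1.1641]]
0.09 [[495.8715  73.3503]] [[509.8172  -7.0874]]
0.1 [[496.415   61.4886]] [[514.8547 -13.4851]]
0.11 [[496.9636  49.5016]] [[520.3153 -20.4161]]
0.12 [[497.5175  37.3877]] [[526.254  -27.9488]]
t=1.3 shift [0.1723 0.0726 0.0725] spin -0.0009 rows>= 5.0
```

>>> arm_command --increments '[[[0,0.172,0.073,0.03,0],[0,0.172,0.073,0.03,0],[0,0.172,0.073,0.03,0],[0,0.172,0.073,0.03,0],[0,0.172,0.073,0.073,0],[0,0.172,0.073,0.073,0],[0,0.172,0.073,0.073,0],[0,0.172,0.073,0.073,0],[0,0.172,0.073,0.073,0],[0,0.172,0.073,0.073,0]]]'

```text
time_s: 2.12
position: [0.5636, -0.0425, 0.1815]
ee_rot: [0.785, 0.619, 0.001, 0.001]
contact_force: [-0.5, -0.5, 0.6]
gripper_width: 0.996
```

```bash
python3 - <<'E'
from h import *
import pickle
f=grab("wrist"); pickle.dump(f,open("w2.pkl","wb"))
p=w2pix(f,[[.5628,-.0413,.097],[.5628,-.0413,.061]]); print(p)
save(f,"w2.png",pts=p)
go(.5628,-.0413,.093,1.335)
E
```

```text
[[255.5997 209.0298]
 [255.7077 194.3858]]
t=2.2 shift [ 0.0007 -0.0012  0.0883] spin 0.0002 rows>= 3.0
```

View pics/w2.png

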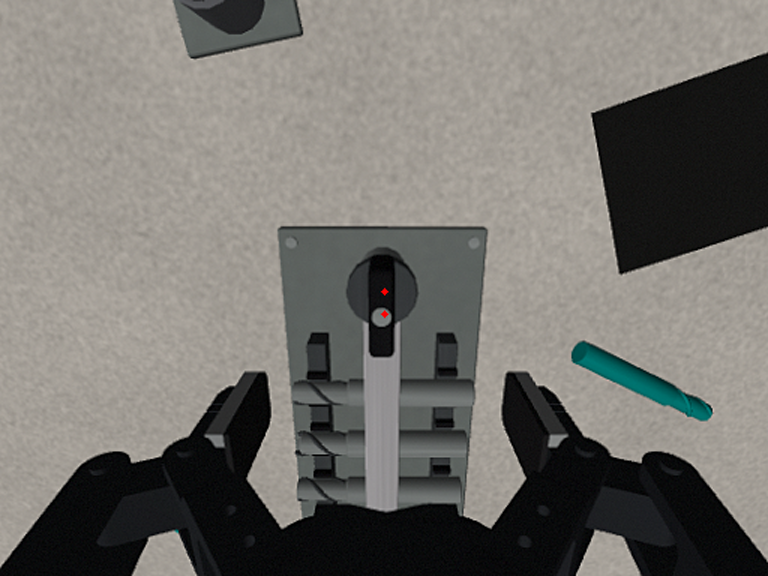

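>>> arm_command --increments '[[[0,0,-0.001,0.03,0],[0,0,-0.001,0.06,0],[0,0,-0.001,0.08,0],[0,0,-0.001,0.088,0],[0.3,0,-0.001,0.088,0],[0.6,0,-0.001,0.088,0],[0.8,0,-0.001,0.088,0],[1,0,-0.001,0.088,0],[1,0,-0.001,0.088,0],[1,0,-0.001,0.088,0]]]' --squeeze 120

```text
time_s: 3.0
position: [0.562, -0.0406, 0.0924]
ee_rot: [0.785, 0.62, -0.0, -0.001]
contact_force: [-37.7, 6.4, 55.5]
gripper_width: 0.151
```

>>> arm_command --increments '[[[1,0,0,0,0],[1,0,0,0,0],[1,0,0,0,0],[1,0,0,0,0]]]'

```text
time_s: 3.33
position: [0.5619, -0.0406, 0.0928]
ee_rot: [0.785, 0.62, -0.0, -0.001]
contact_force: [-13.6, 2.5, 15.1]
gripper_width: 0.144
```

>>> arm_command --increments '[[[1,0,0,0,-0.08],[1,0,0,0,-0.16],[1,0,0,0,-0.24],[1,0,0,0,-0.32],[1,0,0,0,-0.4],[1,0,0,0,-0.48],[1,0,0,0,-0.56],[1,0,0,0,-0.64],[1,0,0,0,-0.72],[1,0,0,0,-0.8]]]'

```text
time_s: 4.17
position: [0.5622, -0.0406, 0.0928]
ee_rot: [0.48, 0.877, -0.0, -0.0]
contact_force: [-9.5, 2.5, 12.2]
gripper_width: 0.145
```

```bash
python3 - <<'E'
from h import *
o=get_obs(); print(o["position"],yaw(o)-1.335,o["contact_force"],o["torque"],o["gripper_width"])
E
```

```text
[ 0.5622 -0.0406  0.0928] 0.805894118497374 [-9.5205  2.4676 12.1775] [ 0.3358  1.407  -0.0676] 0.1452739641631927
```

>>> arm_command --increments '[[[1,0,0,0,-0.08],[1,0,0,0,-0.16],[1,0,0,0,-0.24],[1,0,0,0,-0.32],[1,0,0,0,-0.4],[1,0,0,0,-0.48],[1,0,0,0,-0.56],[1,0,0,0,-0.64],[1,0,0,0,-0.7],[1,0,0,0,-0.7]]]'

```text
time_s: 5.0
position: [0.5625, -0.0402, 0.0928]
ee_rot: [0.15, 0.989, 0.0, 0.0]
contact_force: [-7.2, 4.8, 10.6]
gripper_width: 0.143
```

>>> arm_command --increments '[[[1,0,0,0,0],[1,0,0,0,0],[0.7,0,0,0,0],[0.4,0,0,0,0],[0.1,0,0,0,0],[0.0,0,0,0,0],[0,0,0,0,0],[0,0,0,0,0]]]' --squeeze 20

```text
time_s: 5.67
position: [0.5625, -0.0408, 0.0917]
ee_rot: [0.152, 0.988, 0.0, -0.0]
contact_force: [-0.8, 0.3, 1.2]
gripper_width: 0.973
```

>>> arm_command --increments '[[[0,0,0,0,0],[0,0,0,-0.03,0],[0,0,0,-0.06,0],[0,0,0,-0.1,0],[0,0,0,-0.13,0],[0,0,0,-0.16,0],[0,0,0,-0.16,0],[0,0,0,-0.16,0]]]'

```text
time_s: 6.33
position: [0.5629, -0.0408, 0.2532]
ee_rot: [0.152, 0.988, 0.0, 0.002]
contact_force: [-0.3, -1.0, -0.8]
gripper_width: 1.0
```

```bash
python3 - <<'E'
from h import *
import pickle
o=get_obs(); print(o["position"],yaw(o)-1.335,o["contact_force"],o["gripper_width"])
f=grab("wrist"); pickle.dump(f,open("w3.pkl","wb")); save(f,"w3.png")
E
```

```text
[ 0.5629 -0.0408  0.2532] 1.5017905634677087 [-0.2676 -0.9784 -0.8137] 1.0000202225879604
```

View pics/w3.png

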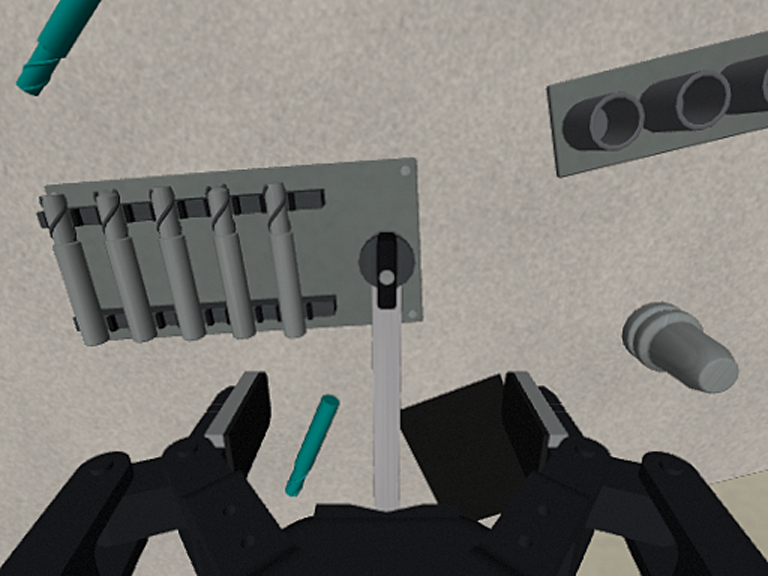

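```bash
python3 - <<'E'
from h import *
import pickle
from scipy.optimize import least_squares
f=pickle.load(open("w3.pkl","rb"))
T=[(275,186),(217,188),(162,190),(108,194),(55,196)];S=[(285,234),(229,235),(175,236),(120,238),(68,241)];E=[(294,332),(243,333),(192,335),(142,336),(93,340)]
ys=np.array([.03,-.015,-.06,-.105,-.15])
W=np.r_[tuple(pix2w(f,(np.array(p)+.5)/1.5-.5,.04) for p in(T,S,E))][:,:2]
P=np.r_[tuple(np.c_[x+0*ys,ys] for x in(-.065,-.025,.065))]
R=lambda t:np.array([[np.cos(t),-np.sin(t)],[np.sin(t),np.cos(t)]])
s=least_squares(lambda x:(P@R(x[2]).T+x[:2]-W).ravel(),[.53,-.17,-.23]);x=s.x
print(x,"resid mm\n",(s.fun.reshape(3,5,2)*1000).round(1).tolist())
for y in ys: print("grip",x[:2]+R(x[2])@[-.026,y],np.hypot(*(x[:2]+R(x[2])@[-.026,y])))
print("knob",x[:2]+R(x[2])@[0,.115])
print("rims",pix2w(f,np.array([(615,121),(703,101)])/1.5,.058))
# rails
print("rail strip ends (z .03) -", pix2w(f,np.array([(316,198),(325,305)])/1.5,.032))
E
```

```text
[ 0.5348 -0.1518 -0.271 ] resid mm
 [[[-2.0, 1.6], [-1.5, 2.5], [-1.4, 1.7], [-2.8, 1.4], [-2.7, 0.4]], [[-1.3, -2.4], [-0.2, -1.7], [0.6, -2.2], [1.1, -0.9], [0.3, -0.9]], [[1.8, -1.2], [2.4, -1.0], [2.2, 0.1], [2.8, 0.5], [0.6, 2.2]]]
grip [ 0.5178 -0.116 ] 0.5306500182242413
grip [ 0.5058 -0.1593] 0.5302769531720876
grip [ 0.4937 -0.2027] 0.53371139419124
grip [ 0.4817 -0.246 ] 0.540880816366824
grip [ 0.4696 -0.2894] 0.5516396130969266
knob [ 0.5656 -0.041 ]
rims [[0.5127 0.1462 0.058 ]
 [0.5176 0.2092 0.058 ]]
rail strip ends (z .03) - [[ 0.5014 -0.081   0.032 ]
 [ 0.5908 -0.1061  0.032 ]]
```

```bash
python3 - <<'E'
from h import *
go(.517,-.1165,.14,2.905)
E
```

```text
t=6.4 shift [ 0.0206 -0.0859  0.1115] spin -0.0682 rows>= 4.0
```

>>> arm_command --increments '[[[0.65,0.02,-0.086,0.04,-0.068],[0.65,0.02,-0.086,0.04,-0.068],[0.65,0.02,-0.086,0.04,-0.068],[0.65,0.02,-0.086,0.112,-0.068],[0.65,0.02,-0.086,0.112,-0.068],[0.65,0.02,-0.086,0.112,-0.068],[0.65,0.02,-0.086,0.112,-0.068],[0.65,0.02,-0.086,0.112,-0.068]]]'

```text
time_s: 7.05
position: [0.5183, -0.1168, 0.141]
ee_rot: [0.118, 0.993, -0.0, 0.001]
contact_force: [0.7, 0.2, 0.6]
gripper_width: 0.354
```

```bash
python3 - <<'E'
from h import *
import pickle
f=grab("wrist"); pickle.dump(f,open("w4.pkl","wb")); print(get_obs()["position"],get_obs()["gripper_width"])
R=lambda t:np.array([[np.cos(t),-np.sin(t)],[np.sin(t),np.cos(t)]])
p=np.array([np.r_[np.array([.5348,-.152])+R(-.24)@[x,.03],.04] for x in(-.065,-.025,.065)])
save(f,"w4.png",pts=w2pix(f,p))
E
```

```text
[ 0.5185 -0.1168  0.1415] 0.34933800678520605
```

View pics/w4.png

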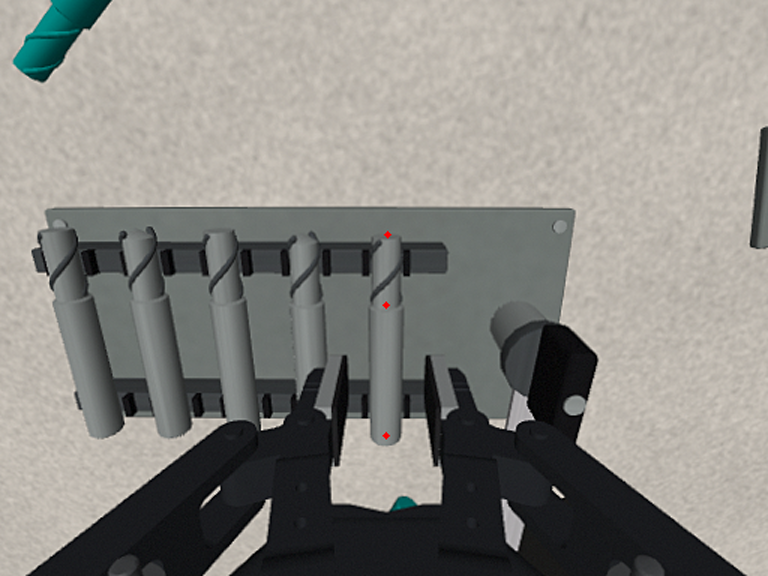

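>>> arm_command --increments '[[[0.65,0.002,0,0.03,0],[0.65,0.002,0,0.06,0],[0.65,0.002,0,0.08,0],[0.65,0.002,0,0.09,0],[0.65,0.002,0,0.0955,0],[0.65,0.002,0,0.0955,0],[0.75,0.002,0,0.0955,0],[0.8,0.002,0,0.0955,0],[0.85,0.002,0,0.0955,0],[0.9,0.002,0,0.0955,0]]]' --squeeze 25

```text
time_s: 7.93
position: [0.5165, -0.1166, 0.0456]
ee_rot: [0.118, 0.993, -0.0, 0.001]
contact_force: [-1.3, 1.3, 8.8]
gripper_width: 0.218
```

>>> arm_command --increments '[[[1,0,0,0,0],[1,0,0,0,0],[1,0,0,0,0]]]'

```text
time_s: 8.18
position: [0.5165, -0.1165, 0.0456]
ee_rot: [0.118, 0.993, -0.0, 0.001]
contact_force: [-0.8, 1.0, 7.9]
gripper_width: 0.219
```

>>> arm_command --increments '[[[1,0,0,-0.01,0],[1,0,0,-0.03,0],[1,0,0,-0.05,0],[1,0,0,-0.07,0],[1,0,0,-0.09,0],[1,0,0,-0.11,0],[1,0,0,-0.13,0],[1,0,0,-0.15,0],[1,0,0,-0.16,0],[1,0,0,-0.16,0]]]'

```text
time_s: 9.02
position: [0.5162, -0.1165, 0.2067]
ee_rot: [0.118, 0.993, -0.0, 0.002]
contact_force: [-0.3, 0.5, -2.4]
gripper_width: 0.219
```

```bash
python3 - <<'E'
from h import *
import pickle
f=grab("wrist"); pickle.dump(f,open("w5.pkl","wb")); o=get_obs();print(o)
save(f,"w5.png",s=1)
E
```

```text
{'time_s': 9.0667, 'joint_pos': array([-0.2912,  0.3005,  1.6447,  0.    ,  1.1949, -1.6252]), 'dq': array([-0.0005,  0.0326,  0.0306, -0.0029, -0.0176,  0.0014]), 'joint_efforts': array([  0.0306, -56.3006, -37.2009,   0.0037,   0.2789,   0.0001]), 'position': array([ 0.5157, -0.1164,  0.2049]), 'ee_rot': array([ 0.1181,  0.993 , -0.0001,  0.0007]), 'contact_force': array([-0.4291,  0.1661, -2.3039]), 'torque': array([-0.0189,  0.0847,  0.0201]), 'gripper_width': 0.2129029330039493}
```

View pics/w5.png

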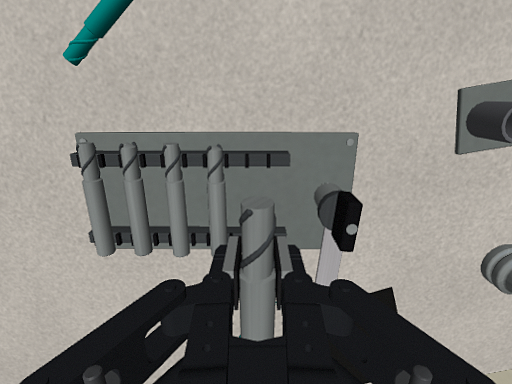

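```bash
cat >> h.py <<'E'
def tiltpts(f,o,th,g=.091):
    """cutter tilted th from horizontal (cutting end up), gripped g from shank end; returns tip, step, shank pixels"""
    M=Rn.from_quat(o["ee_rot"]).as_matrix(); u=M@np.array([np.cos(th),0,-np.sin(th)]); c=np.array(o["position"])+M[:,2]*.006
    return w2pix(f,[c+u*(.13-g),c+u*(.09-g),c-u*g])
E
python3 - <<'E'
from h import *
import pickle
f=pickle.load(open("w5.pkl","rb")); o=get_obs()
for th in(0,.2,.4,.8,1.2,1.5): print(th,tiltpts(f,o,th).round(0).tolist())
E
```

```text
0 [[258.0, 196.0], [258.0, 266.0], [258.0, 385.0]]
0.2 [[259.0, 203.0], [258.0, 266.0], [258.0, 358.0]]
0.4 [[259.0, 214.0], [258.0, 266.0], [258.0, 333.0]]
0.8 [[259.0, 246.0], [258.0, 265.0], [258.0, 285.0]]
1.2 [[259.0, 286.0], [258.0, 264.0], [258.0, 242.0]]
1.5 [[259.0, 314.0], [258.0, 264.0], [258.0, 211.0]]
```

>>> arm_command --increments '[[[1,0,0,0,0],[1,0,0,-0.02,0],[1,0,0,0,0],[1,0,0,-0.02,0],[1,0,0,0,0],[1,0,0,-0.02,0],[1,0,0,0,0],[1,0,0,0,0],[1,0,0,0,0],[1,0,0,0,0]]]' --squeeze 20

```text
time_s: 9.9
position: [0.5154, -0.1163, 0.2037]
ee_rot: [0.118, 0.993, 0.0, -0.001]
contact_force: [-0.7, -0.2, -2.1]
gripper_width: 0.215
```

```bash
python3 - <<'E'
from h import *
import pickle
f0=pickle.load(open("w5.pkl","rb"))
f=grab("wrist"); pickle.dump(f,open("w6.pkl","wb")); o=get_obs();print(o["position"],o["gripper_width"],o["torque"],o["contact_force"])
for g in(f0,f): print(g["color"][184:360:4,252:264].mean((1,2)).astype(int).tolist())
E
```

```text
[ 0.5156 -0.1163  0.2041] 0.21633195707127809 [ 0.0618  0.0993 -0.0014] [ 0.312   0.4128 -1.2947]
[103, 103, 103, 101, 98, 97, 98, 114, 119, 119, 119, 118, 119, 119, 119, 112, 95, 67, 76, 102, 118, 117, 117, 117, 119, 120, 120, 121, 121, 121, 121, 121, 122, 121, 122, 122, 122, 122, 122, 87, 23, 22, 23, 23]
[102, 103, 103, 103, 101, 113, 113, 112, 112, 111, 111, 103, 104, 103, 103, 103, 103, 103, 97, 80, 62, 86, 102, 102, 102, 135, 108, 105, 105, 105, 106, 106, 106, 106, 106, 106, 107, 106, 106, 76, 22, 22, 24, 24]
```

>>> arm_command --increments '[[[1,0,0,-0.04,0],[1,0,0,0,0],[1,0,0,-0.04,0],[1,0,0,0,0],[1,0,0,-0.04,0],[1,0,0,0,0],[1,0,0,-0.04,0],[1,0,0,0,0],[1,0,0,-0.04,0],[1,0,0,0,0]]]'

```text
time_s: 10.78
position: [0.5183, -0.1171, 0.2131]
ee_rot: [0.118, 0.993, -0.001, 0.005]
contact_force: [4.0, -1.5, 1.3]
gripper_width: 0.222
```

>>> arm_command --increments '[[[1,0,0,-0.04,0],[1,0,0,0,0],[1,0,0,-0.04,0],[1,0,0,0,0],[1,0,0,-0.04,0],[1,0,0,0,0],[1,0,0,0,0],[1,0,0,0,0]]]'

```text
time_s: 11.45
position: [0.5151, -0.1162, 0.2035]
ee_rot: [0.118, 0.993, 0.0, -0.001]
contact_force: [0.7, 0.3, -1.2]
gripper_width: 0.219
```

```bash
python3 - <<'E'
from h import *
import pickle
f0=pickle.load(open("w6.pkl","rb"))
f=grab("wrist"); pickle.dump(f,open("w7.pkl","wb")); o=get_obs();print(o["position"],o["gripper_width"],o["torque"],o["contact_force"])
im=np.hstack([g["color"][150:360,180:340,::-1] for g in(f0,f)])
cv2.imwrite("pics/w67.png",cv2.resize(im,None,fx=2.4,fy=2.4))
E
```

```text
[ 0.5157 -0.1163  0.2047] 0.21991629640179283 [-0.0058  0.0316  0.0166] [ 0.451   0.2989 -2.0143]
```

View pics/w67.png

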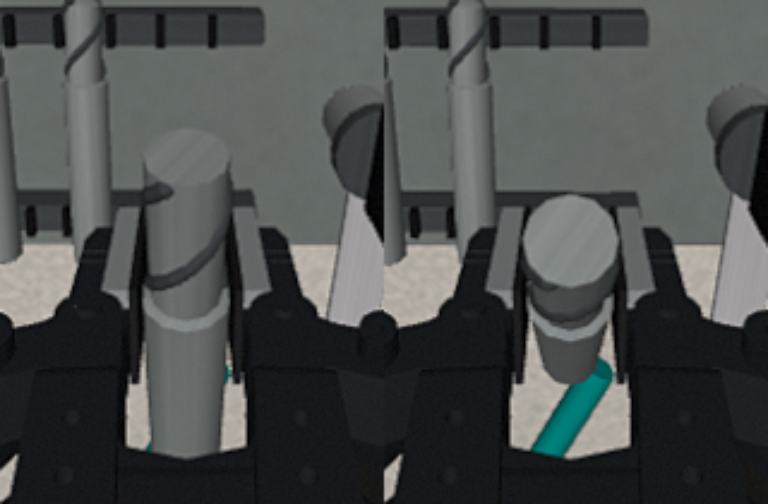

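>>> arm_command --increments '[[[1,0,0,-0.04,0],[1,0,0,0,0],[1,0,0,-0.04,0],[1,0,0,0,0],[1,0,0,-0.04,0],[1,0,0,0,0],[1,0,0,-0.04,0],[1,0,0,0,0],[1,0,0,-0.04,0],[1,0,0,0,0]]]'

```text
time_s: 12.33
position: [0.5187, -0.1172, 0.2145]
ee_rot: [0.118, 0.993, -0.001, 0.006]
contact_force: [3.9, -0.7, 1.4]
gripper_width: 0.216
```

>>> arm_command --increments '[[[1,0,0,-0.04,0],[1,0,0,0,0],[1,0,0,-0.04,0],[1,0,0,0,0],[1,0,0,-0.04,0],[1,0,0,0,0],[1,0,0,-0.04,0],[1,0,0,0,0],[1,0,0,-0.04,0],[1,0,0,0,0]]]'

```text
time_s: 13.17
position: [0.5187, -0.1172, 0.2145]
ee_rot: [0.118, 0.993, -0.001, 0.006]
contact_force: [3.8, -1.2, 0.9]
gripper_width: 0.221
```

>>> arm_command --increments '[[[1,0,0,-0.04,0],[1,0,0,0,0],[1,0,0,-0.04,0],[1,0,0,0,0],[1,0,0,-0.04,0],[1,0,0,0,0],[1,0,0,0,0],[1,0,0,0,0]]]'

```text
time_s: 13.83
position: [0.5154, -0.1163, 0.2044]
ee_rot: [0.118, 0.993, 0.0, -0.001]
contact_force: [0.7, -0.8, -1.5]
gripper_width: 0.218
```

```bash
python3 - <<'E'
from h import *
import pickle
f0=pickle.load(open("w7.pkl","rb"))
f=grab("wrist"); pickle.dump(f,open("w8.pkl","wb")); o=get_obs();print(o["position"],o["gripper_width"],o["torque"],o["contact_force"])
for g in(f0,f): print(g["color"][200:350:3,250:266].mean((1,2)).astype(int).tolist())
im=np.hstack([g["color"][180:360,180:340,::-1] for g in(f0,f)])
cv2.imwrite("pics/w78.png",cv2.resize(im,None,fx=2.4,fy=2.4))
for th in(.7,1,1.2,1.4,1.57): print(th,tiltpts(f,o,th,.088).round(0)[:,1].tolist())
E
```

```text
[ 0.5159 -0.1164  0.2055] 0.21806788091412202 [ 0.0348  0.0373 -0.0057] [ 0.5358  0.3799 -1.1872]
[100, 101, 101, 101, 101, 101, 102, 102, 102, 102, 50, 136, 134, 134, 134, 134, 133, 133, 133, 133, 133, 133, 134, 79, 71, 70, 69, 53, 62, 126, 128, 70, 72, 72, 71, 71, 76, 114, 103, 91, 79, 73, 87, 100, 112, 118, 135, 33, 23, 20]
[100, 101, 101, 102, 101, 101, 102, 101, 102, 106, 40, 136, 134, 135, 134, 134, 133, 133, 133, 133, 132, 133, 134, 79, 70, 71, 69, 53, 62, 127, 128, 70, 72, 72, 72, 70, 77, 109, 100, 89, 77, 77, 91, 103, 113, 124, 139, 32, 22, 20]
0.7 [240.0, 268.0, 300.0]
1 [273.0, 270.0, 267.0]
1.2 [296.0, 270.0, 245.0]
1.4 [317.0, 271.0, 225.0]
1.57 [333.0, 272.0, 208.0]
```

```bash
cat >> h.py <<'E'
def est(f,o,up,lo,g0=.088,verb=True):
    """tilt th and grip distance g (from shank end) out of the rows of upper/lower edge of the 16 mm cutting face"""
    from scipy.optimize import least_squares
    M=Rn.from_quat(o["ee_rot"]).as_matrix(); c=np.array(o["position"])+M[:,2]*.006
    def P(th,g):
        u=M@[np.cos(th),0,-np.sin(th)]; n=M@[np.sin(th),0,np.cos(th)]
        return w2pix(f,[c+u*(.13-g)+n*.008,c+u*(.13-g)-n*.008])[:,1]
    s=least_squares(lambda x:np.sort(P(*x))-[up,lo],[.8,g0]); return s.x,s.fun
E
python3 - <<'E'
from h import *
import pickle
f=pickle.load(open("w8.pkl","rb")); o=get_obs()
print(est(f,o,231,268),est(f,o,232,270))
go(*( [.5348+np.cos(.24)*-.034+np.sin(.24)*.03,-.152-np.sin(.24)*-.034+np.cos(.24)*.03]),.14)
E
```

```text
(array([0.7236, 0.0963]), array([ 0., -0.])) (array([0.7543, 0.095 ]), array([0., 0.]))
t=13.9 shift [ 0.0072 -0.0001  0.0654] spin 0 rows>= 2.0
```

>>> arm_command --increments '[[[1,0.012,0,0.03,0],[1,0.012,0,0.06,0],[1,0.012,0,0.08,0],[1,0.012,0,0.1,0],[1,0.012,0,0.11,0],[1,0.012,0,0.1185,0],[1,0.012,0,0.1185,0],[1,0.012,0,0.1185,0]]]'

```text
time_s: 14.55
position: [0.5046, -0.1137, 0.0867]
ee_rot: [0.118, 0.993, -0.0, 0.001]
contact_force: [1.2, 0.4, -2.1]
gripper_width: 0.218
```

>>> arm_command --increments '[[[1,-0.01,0,-0.008,0],[1,-0.019,0,-0.016,0],[1,-0.028,0,-0.021,0],[1,-0.037,0,-0.025,0],[1,-0.046,0,-0.028,0],[1,-0.054,0,-0.031,0],[1,-0.06,0,-0.032,0],[1,-0.066,0,-0.032,0],[1,-0.072,0,-0.032,0],[1,-0.072,0,-0.032,0]]]'

```text
time_s: 15.38
position: [0.5756, -0.1308, 0.1208]
ee_rot: [0.118, 0.993, -0.0, 0.002]
contact_force: [-4.7, 2.1, 12.3]
gripper_width: 0.219
```

>>> arm_command --increments '[[[1,0,0,-0.03,0],[1,0,0,-0.06,0],[1,0,0,-0.08,0],[1,0,0,-0.085,0],[1,0,0,-0.085,0],[1,0,0,-0.085,0]]]'

```text
time_s: 15.88
position: [0.5737, -0.1303, 0.2021]
ee_rot: [0.118, 0.993, 0.0, -0.0]
contact_force: [-0.9, -0.6, -2.0]
gripper_width: 0.22
```

```bash
python3 - <<'E'
from h import *
import pickle
f=grab("wrist"); pickle.dump(f,open("w9.pkl","wb")); o=get_obs();print(o["position"],o["gripper_width"],o["torque"],o["contact_force"])
print(f["color"][200:380:3,250:266].mean((1,2)).astype(int).tolist())
cv2.imwrite("pics/w9.png",cv2.resize(f["color"][170:384,150:370,::-1],None,fx=2.4,fy=2.4))
E
```

```text
[ 0.5735 -0.1303  0.2014] 0.21479932580989028 [ 0.028   0.0281 -0.0102] [-1.0352  0.3045 -2.3442]
[108, 115, 114, 159, 147, 92, 92, 92, 92, 92, 92, 92, 92, 92, 92, 91, 91, 93, 154, 111, 90, 91, 72, 56, 75, 85, 91, 91, 91, 92, 92, 92, 85, 139, 147, 146, 146, 146, 145, 145, 144, 144, 144, 143, 143, 147, 198, 35, 26, 24, 27, 26, 27, 26, 26, 27, 27, 26, 26, 27]
```

View pics/w9.png

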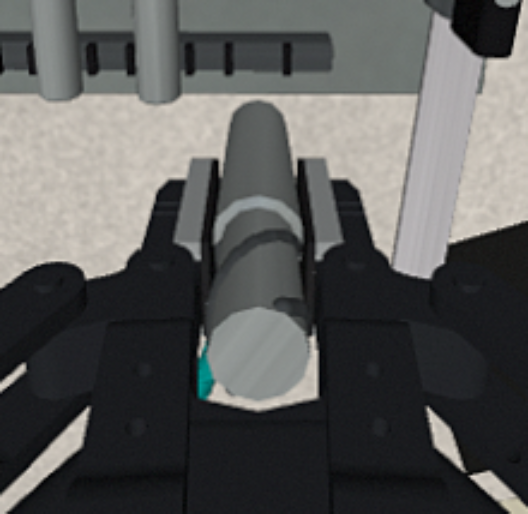

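```bash
python3 - <<'E'
from h import *
import pickle
f=pickle.load(open("w9.pkl","rb")); o=get_obs()
print(est(f,o,298,337,.09))
for th in(1.2,1.3,1.4,1.5,1.57): print(th,tiltpts(f,o,th,.091)[:,1].tolist(), )
t=-.0628
# stand cups from top0 (xs), checked against wrist rims
go(.5130,.1455,.24,1.508)
f=grab("top"); save(f,"top1.png",box=(110,150,340,240),s=3)
E
```

```text
(array([1.4055, 0.0851]), array([0., 0.]))
1.2 [288.8755418198281, 266.0274735046474, 242.833878315542]
1.3 [298.8014188047429, 265.8413977301184, 232.3035528123793]
1.4 [308.2230888645853, 265.6613021713766, 221.92629441073717]
1.5 [316.9533172140098, 265.488951849978, 211.69115850754073]
1.57 [322.56656713710515, 265.3738245122464, 204.6065644744379]
t=15.9 shift [ 0.1236  0.2539 -0.0383] spin 1.3968 rows>= 12.0
```

```bash
python3 - <<'E'
from h import *
go(.5135,.158,.27,1.508)
E
```

```text
t=16.0 shift [ 0.1261  0.2662 -0.0685] spin 1.3968 rows>= 12.0
```

>>> arm_command --increments '[[[1,0.015,0.035,-0.04,0.12],[1,0.03,0.07,-0.068,0.24],[1,0.045,0.1,-0.068,0.36],[1,0.06,0.13,-0.068,0.48],[1,0.075,0.16,-0.068,0.6],[1,0.09,0.19,-0.068,0.72],[1,0.105,0.22,-0.068,0.84],[1,0.115,0.24,-0.068,0.96],[1,0.12,0.255,-0.068,1.08],[1,0.126,0.266,-0.068,1.2]]]'

```text
time_s: 16.82
position: [0.5134, 0.1593, 0.2694]
ee_rot: [0.66, 0.751, -0.001, -0.001]
contact_force: [-0.1, 1.0, -2.5]
gripper_width: 0.218
```

>>> arm_command --increments '[[[1,0,0,0,0.1],[1,0,0,0,0.197],[1,0,0,0,0.197],[1,0,0,0,0.197]]]'

```text
time_s: 17.15
position: [0.5138, 0.1577, 0.2698]
ee_rot: [0.728, 0.686, -0.001, -0.0]
contact_force: [-0.0, -0.1, -1.8]
gripper_width: 0.218
```

```bash
python3 - <<'E'
from h import *
import pickle
f=grab("wrist"); pickle.dump(f,open("w10.pkl","wb")); o=get_obs();print(o["position"],o["gripper_width"],o["contact_force"]); go(.5135,.158,.27,1.508)
t=-.0628
C=[np.array([.5127,.1455])+k*.062*np.array([-np.sin(t),np.cos(t)]) for k in range(5)]
p=w2pix(f,[[*c,.058] for c in C]); print(p.tolist())
g=cv2.medianBlur(cv2.cvtColor(f["color"],cv2.COLOR_RGB2GRAY),3)
print(cv2.HoughCircles(g,cv2.HOUGH_GRADIENT,1,15,param1=80,param2=18,minRadius=10,maxRadius=40))
save(f,"w10.png",pts=p)
E
```

```text
[0.5138 0.1576 0.27  ] 0.21562089329349057 [ 0.4753  0.2311 -1.4666]
t=17.2 shift [ 0.0004 -0.0004 -0.    ] spin 0.0031 rows>= 1.0
[[257.2442838011319, 180.6329946026774], [257.38482685045204, 130.06759673619416], [257.54235407517825, 73.26680637994157], [257.7186732973896, 9.524501105225454], [257.91504535105224, -61.69549031211639]]
[[[257.5 323.5  25.2]
  [257.5 125.5  16. ]
  [417.5 137.5  23.5]
  [257.5 179.5  15.2]
  [257.5  21.5  16.9]
  [259.5  73.5  16.6]
  [269.5 302.5  35. ]
  [254.5 277.5  21.6]
  [402.5 135.5  18.3]
  [442.5 137.5  19. ]
  [354.5 338.5  14.4]]]
```

View pics/w10.png

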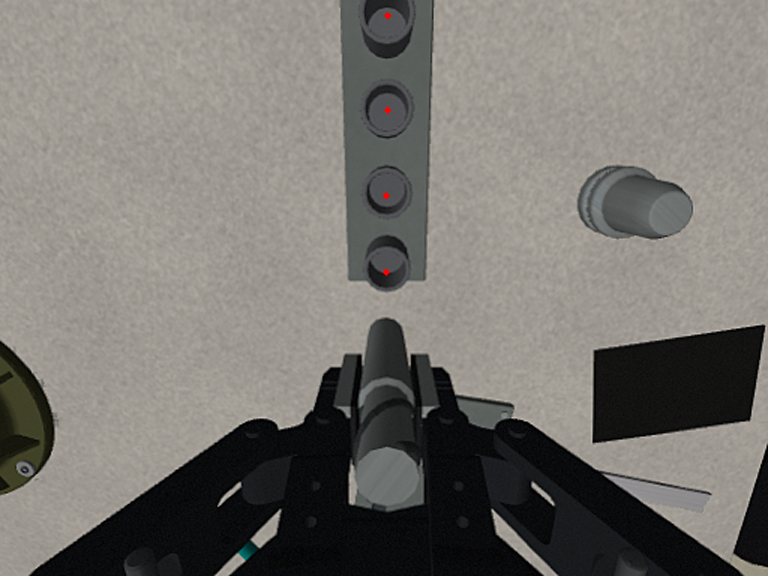

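>>> arm_command --increments '[[[1,0,0,0.03,0],[1,0,0,0.06,0],[1,0,0,0.08,0],[1,0,0,0.1,0],[1,0,0,0.11,0],[1,0,0,0.12,0],[1,0,0,0.13,0],[1,0,0,0.14,0],[1,0,0,0.15,0],[1,0,0,0.158,0]]]'

```text
time_s: 18.03
position: [0.5139, 0.1577, 0.1119]
ee_rot: [0.729, 0.685, 0.0, 0.0]
contact_force: [0.1, -0.3, -2.1]
gripper_width: 0.218
```

>>> arm_command --increments '[[[1,0,0,0,0],[1,0,0,0,0]]]'

```text
time_s: 18.2
position: [0.5139, 0.1577, 0.1125]
ee_rot: [0.729, 0.685, -0.0, -0.0]
contact_force: [1.0, 0.0, -1.7]
gripper_width: 0.217
```

>>> arm_command --increments '[[[0.7,0,0,0,0],[0.5,0,0,0,0],[0.3,0,0,0,0],[0.3,0,0,0,0],[0.3,0,0,-0.02,0],[0.3,0,0,-0.06,0],[0.3,0,0,-0.1,0],[0.3,0,0,-0.13,0],[0.3,0,0,-0.157,0],[0.3,0,0,-0.157,0]]]'

```text
time_s: 19.03
position: [0.5152, 0.158, 0.2758]
ee_rot: [0.729, 0.685, 0.004, 0.002]
contact_force: [0.1, 0.2, 0.6]
gripper_width: 0.697
```

```bash
python3 - <<'E'
from h import *
import pickle
f=grab("wrist"); pickle.dump(f,open("w11.pkl","wb")); o=get_obs();print(o["position"],o["gripper_width"])
R=lambda t:np.array([[np.cos(t),-np.sin(t)],[np.sin(t),np.cos(t)]])
p=np.array([.5348,-.152])+R(-.24)@[-.026,-.015]; go(*p,.14,2.905); print(p)
q=w2pix(f,[[.513,.1465,.058],[.513,.1465,.143]]); save(f,"w11.png",box=(150,60,370,330),s=2,pts=q)
E
```

```text
[0.5146 0.1579 0.2727] 0.6988830595471501
t=19.1 shift [-0.3184  0.0107  0.1322] spin -1.3971 rows>= 12.0
[ 0.506  -0.1604]
```

View pics/w11.png

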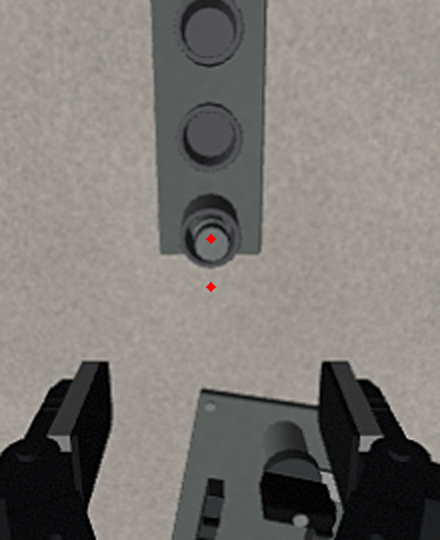

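>>> arm_command --increments '[[[0.65,-0.03,0.001,0,-0.12],[0.65,-0.07,0.002,0,-0.24],[0.65,-0.11,0.004,0,-0.36],[0.65,-0.15,0.005,0.02,-0.48],[0.65,-0.19,0.007,0.05,-0.6],[0.65,-0.23,0.008,0.08,-0.72],[0.65,-0.26,0.009,0.1,-0.84],[0.65,-0.29,0.01,0.12,-0.96],[0.65,-0.31,0.01,0.13,-1.08],[0.65,-0.318,0.01,0.132,-1.2]]]'

```text
time_s: 19.92
position: [0.5017, -0.1631, 0.1335]
ee_rot: [0.222, 0.975, 0.0, -0.003]
contact_force: [-0.1, 0.3, -0.8]
gripper_width: 0.354
```

>>> arm_command --increments '[[[0.65,0,0,0,-0.1],[0.65,0,0,0,-0.197],[0.65,0,0,0,-0.197],[0.65,0,0,0,-0.197]]]'

```text
time_s: 20.25
position: [0.5035, -0.1601, 0.137]
ee_rot: [0.128, 0.992, 0.0, -0.001]
contact_force: [-0.0, 0.5, 0.7]
gripper_width: 0.349
```

```bash
cat >> h.py <<'E'
Rz=lambda t:np.array([[np.cos(t),-np.sin(t)],[np.sin(t),np.cos(t)]])
cas=lambda x,y:np.array([.5348,-.152])+Rz(-.24)@[x,y]
E
python3 - <<'E'
from h import *
f=grab("wrist"); print(get_obs()["gripper_width"])
go(*cas(-.027,-.015),.046,2.9)
p=w2pix(f,[[*cas(x,-.015),.04] for x in(-.065,-.025,.065)]); print(p.tolist())
# cutter edges near step: horizontal profile at two rows
for z in (-.055,-.01): 
    r=int(w2pix(f,[*cas(z,-.015),.04])[0,1]); print(r,f["color"][r-1:r+2,228:290:2].mean((0,2)).astype(int).tolist())
c=int(p[1,0]); print(f["color"][140:230:3,c-3:c+4].mean((1,2)).astype(int).tolist())
E
```

```text
0.35267549859609604
t=20.3 shift [-0.0014  0.0002  0.0913] spin -0.0157 rows>= 3.0
[[257.4266404849086, 162.57645710256875], [258.23246492830464, 209.11168502878905], [259.74370652309403, 296.61425697631654]]
174 [66, 67, 67, 66, 67, 67, 65, 12, 15, 33, 71, 116, 132, 132, 139, 136, 130, 122, 102, 82, 49, 15, 16, 57, 68, 67, 67, 66, 66, 67, 67]
225 [111, 110, 111, 110, 110, 110, 111, 111, 112, 97, 101, 114, 133, 130, 138, 142, 136, 126, 123, 109, 90, 96, 113, 112, 110, 110, 109, 109, 110, 110, 111]
[186, 131, 115, 114, 114, 115, 114, 97, 111, 123, 134, 134, 135, 134, 134, 130, 106, 72, 94, 128, 134, 133, 133, 132, 133, 137, 137, 137, 138, 137]
```

>>> arm_command --increments '[[[0.65,-0.001,0,0.03,-0.016],[0.65,-0.001,0,0.06,-0.016],[0.65,-0.001,0,0.08,-0.016],[0.65,-0.001,0,0.091,-0.016],[0.65,-0.001,0,0.091,-0.016],[0.75,-0.001,0,0.091,-0.016],[0.8,-0.001,0,0.091,-0.016],[0.85,-0.001,0,0.091,-0.016],[0.95,-0.001,0,0.091,-0.016],[1,-0.001,0,0.091,-0.016]]]' --squeeze 20

```text
time_s: 21.13
position: [0.5053, -0.1606, 0.0475]
ee_rot: [0.119, 0.993, -0.0, 0.001]
contact_force: [0.6, 0.3, 0.6]
gripper_width: 0.219
```

>>> arm_command --increments '[[[1,0,0,0,0],[1,0,0,0,0],[1,0,0,-0.02,0],[1,0,0,-0.05,0],[1,0,0,-0.08,0],[1,0,0,-0.12,0],[1,0,0,-0.16,0],[1,0,0,-0.12,0],[1,0,0,-0.16,0],[1,0,0,-0.12,0]]]'

```text
time_s: 21.97
position: [0.5075, -0.1616, 0.1744]
ee_rot: [0.119, 0.993, -0.001, 0.004]
contact_force: [4.6, -1.5, 0.6]
gripper_width: 0.22
```

>>> arm_command --increments '[[[1,0,0,-0.04,0],[1,0,0,0,0],[1,0,0,-0.04,0],[1,0,0,0,0],[1,0,0,-0.04,0],[1,0,0,0,0],[1,0,0,-0.04,0],[1,0,0,0,0],[1,0,0,-0.04,0],[1,0,0,0,0]]]'

```text
time_s: 22.8
position: [0.5077, -0.1616, 0.1742]
ee_rot: [0.119, 0.993, -0.001, 0.004]
contact_force: [4.0, -2.0, 1.2]
gripper_width: 0.221
```

>>> arm_command --increments '[[[1,0,0,-0.04,0],[1,0,0,0,0],[1,0,0,-0.04,0],[1,0,0,0,0],[1,0,0,-0.04,0],[1,0,0,0,0],[1,0,0,-0.04,0],[1,0,0,-0.04,0],[1,0,0,-0.04,0],[1,0,0,-0.04,0]]]'

```text
time_s: 23.63
position: [0.5047, -0.1605, 0.2068]
ee_rot: [0.119, 0.993, -0.0, 0.0]
contact_force: [0.1, -0.3, -2.6]
gripper_width: 0.22
```

```bash
python3 - <<'E'
from h import *
import pickle
f=grab("wrist"); pickle.dump(f,open("w12.pkl","wb")); o=get_obs();print(o["position"],o["gripper_width"],o["contact_force"])
print(f["color"][180:350:3,250:266].mean((1,2)).astype(int).tolist())
for th in(.2,.4,.6,.8,1): print(th,tiltpts(f,o,th,.089)[:,1].round().tolist())
E
```

```text
[ 0.5045 -0.1604  0.2065] 0.2230896812027861 [-0.5525  0.0037 -2.9013]
[104, 105, 105, 105, 105, 105, 105, 105, 104, 105, 105, 106, 105, 105, 106, 106, 48, 47, 59, 61, 65, 66, 67, 67, 96, 136, 54, 54, 68, 75, 118, 116, 123, 137, 138, 139, 139, 138, 135, 132, 127, 114, 138, 176, 177, 177, 179, 173, 173, 173, 172, 172, 172, 169, 19, 19, 23]
0.2 [201.0, 266.0, 359.0]
0.4 [213.0, 266.0, 334.0]
0.6 [229.0, 266.0, 310.0]
0.8 [248.0, 267.0, 287.0]
1 [269.0, 267.0, 265.0]
```

```bash
cat >> h.py <<'E'
def show():
    import pickle
    f=grab("wrist"); o=get_obs(); print(o["time_s"],o["position"],o["gripper_width"],o["contact_force"])
    print(f["color"][195:360:3,250:266].mean((1,2)).astype(int).tolist()); return f,o
E
python3 - <<'E'
from h import *
import pickle
f=pickle.load(open("w12.pkl","rb")); o=get_obs()
print(f["color"][222:234,250:266].mean((1,2)).astype(int).tolist(),f["color"][264:274,250:266].mean((1,2)).astype(int).tolist(),f["color"][298:312,250:266].mean((1,2)).astype(int).tolist())
for lo in(269,271):
  for hi in(303,306): print(lo,hi,est(f,o,lo,hi,.09)[0])
E
```

```text
[106, 106, 106, 106, 110, 89, 48, 44, 47, 47, 46, 43] [68, 68, 65, 75, 103, 118, 118, 115, 115, 116] [132, 130, 127, 121, 114, 114, 109, 110, 138, 159, 163, 176, 178, 176]
269 303 [1.3543 0.1074]
269 306 [1.2776 0.1012]
271 303 [0.5305 0.1559]
271 306 [1.3432 0.1043]
```

>>> arm_command --increments '[[[1,0,0,0.04,0],[1,0,0,0,0],[1,0,0,0.04,0],[1,0,0,0,0],[1,0,0,0.04,0],[1,0,0,0,0],[1,0,0,0.04,0],[1,0,0,0.04,0],[1,0,0,0.0,0],[1,0,0,0.0,0]]]'

```text
time_s: 24.52
position: [0.5061, -0.161, 0.2121]
ee_rot: [0.119, 0.993, -0.001, 0.003]
contact_force: [0.5, -0.4, -1.0]
gripper_width: 0.22
```

>>> arm_command --increments '[[[1,0.02,0,0,0],[1,-0.02,0,0,0],[1,0.02,0,0,0],[1,-0.02,0,0,0],[1,0.02,0,0,0],[1,-0.02,0,0,0],[1,0,0,0,0],[1,0,0,0,0],[1,0,0,0,0]]]'

```text
time_s: 25.27
position: [0.5051, -0.1606, 0.2079]
ee_rot: [0.119, 0.993, -0.0, 0.001]
contact_force: [-0.5, -1.6, -1.6]
gripper_width: 0.222
```

```bash
python3 - <<'E'
from h import *
show()
E
```

```text
25.3167 [ 0.5056 -0.1608  0.2088] 0.21968991563499324 [-0.1822  0.6392 -3.2938]
[105, 105, 104, 104, 105, 106, 106, 105, 104, 106, 109, 44, 47, 67, 63, 61, 93, 108, 70, 73, 137, 46, 62, 117, 116, 127, 135, 137, 138, 139, 138, 136, 134, 127, 115, 117, 170, 176, 175, 175, 174, 176, 170, 171, 173, 171, 173, 172, 166, 19, 19, 23, 24, 24, 24]
```

```bash
cat >> h.py <<'E'
def est3(f,o,sh,up,lo,h=.006):
    from scipy.optimize import least_squares
    M=Rn.from_quat(o["ee_rot"]).as_matrix(); c=np.array(o["position"])+M[:,2]*h
    def P(th,g):
        u=M@[np.cos(th),0,-np.sin(th)]; n=M@[np.sin(th),0,np.cos(th)]
        t=np.sort(w2pix(f,[c+u*(.13-g)+n*.008,c+u*(.13-g)-n*.008])[:,1]); s=w2pix(f,[c-u*g+n*.01,c-u*g-n*.01])[:,1].min()
        return np.array([s,*t])
    s=least_squares(lambda x:P(*x)-[sh,up,lo],[1.2,.09]); return s.x,s.fun
E
python3 - <<'E'
from h import *
import pickle
f=pickle.load(open("w12.pkl","rb")); o=get_obs(); print(est3(f,o,227,268,306))
f=pickle.load(open("w9.pkl","rb")); print(est3(f,o,211,298,337))
E
```

```text
(array([1.2481, 0.106 ]), array([ 0.1972,  0.8542, -0.6078]))
(array([0.883 , 1.1185]), array([ 70.2759, -18.094 , -52.7204]))
```

```bash
python3 - <<'E'
from h import *
go(*cas(-.006,-.015),.119,2.905)
E
```

```text
t=25.3 shift [-0.0199  0.0005  0.0899] spin -0.0015 rows>= 3.0
```

>>> arm_command --increments '[[[1,-0.02,0,0.03,0],[1,-0.02,0,0.06,0],[1,-0.02,0,0.075,0],[1,-0.02,0,0.083,0],[1,-0.02,0,0.09,0],[1,-0.02,0,0.09,0],[1,-0.02,0,0.09,0]]]' --squeeze 25

```text
time_s: 25.9
position: [0.5249, -0.1655, 0.1182]
ee_rot: [0.119, 0.993, -0.0, 0.001]
contact_force: [0.4, -0.8, -3.2]
gripper_width: 0.221
```

>>> arm_command --increments '[[[1,-0.006,0,-0.001,0],[1,-0.012,0,-0.002,0],[1,-0.018,0,-0.002,0],[1,-0.024,0,-0.003,0],[1,-0.03,0,-0.003,0],[1,-0.036,0,-0.003,0],[1,-0.041,0,-0.003,0],[1,-0.041,0,-0.003,0]]]'

```text
time_s: 26.57
position: [0.5663, -0.1756, 0.1227]
ee_rot: [0.119, 0.993, -0.001, 0.002]
contact_force: [-3.6, 1.0, 15.2]
gripper_width: 0.216
```

>>> arm_command --increments '[[[1,0.004,0,-0.03,0],[1,0.004,0,-0.06,0],[1,0.004,0,-0.08,0],[1,0.004,0,-0.085,0],[1,0.004,0,-0.085,0],[1,0.004,0,-0.085,0]]]'

```text
time_s: 27.07
position: [0.5602, -0.1739, 0.2038]
ee_rot: [0.119, 0.993, 0.0, -0.0]
contact_force: [0.4, 0.3, -4.3]
gripper_width: 0.221
```

```bash
python3 - <<'E'
from h import *
import pickle
f,o=show(); pickle.dump(f,open("w13.pkl","wb"))
E
```

```text
27.1167 [ 0.5599 -0.1739  0.2032] 0.21743268543412397 [-1.0118 -0.5602 -3.0857]
[69, 66, 100, 120, 120, 102, 93, 94, 94, 94, 95, 95, 95, 95, 96, 96, 96, 96, 96, 94, 153, 140, 95, 96, 97, 69, 60, 83, 91, 97, 97, 97, 97, 95, 154, 139, 133, 139, 152, 151, 150, 147, 144, 136, 122, 107, 109, 127, 167, 22, 22, 27, 27, 28, 28]
```

```bash
python3 - <<'E'
from h import *
import pickle
f=pickle.load(open("w13.pkl","rb")); o=get_obs()
print(f["color"][200:214,250:266].mean((1,2)).astype(int).tolist(),f["color"][324:345,250:266].mean((1,2)).astype(int).tolist())
for h in(.006,.0,.012): print(h,est3(f,o,211,296.5,336,h),est3(f,o,211,296.5,338,h))
E
```

```text
[65, 100, 124, 120, 120, 120, 120, 120, 121, 114, 102, 100, 99, 93] [136, 133, 129, 122, 113, 107, 107, 113, 112, 109, 113, 118, 127, 144, 162, 167, 109, 38, 22, 27, 26]
0.006 (array([1.4066, 0.086 ]), array([ 0.1772,  0.4094, -0.3635])) (array([1.4046, 0.0852]), array([ 0.5777,  1.3043, -1.158 ]))
0.0 (array([1.4116, 0.0937]), array([ 0.3139,  0.8556, -0.7575])) (array([1.4102, 0.0929]), array([ 0.6656,  1.775 , -1.5718]))
0.012 (array([1.4017, 0.0782]), array([-0.0379, -0.074 ,  0.066 ])) (array([1.3991, 0.0774]), array([ 0.4144,  0.7887, -0.7027]))
```

```bash
python3 - <<'E'
from h import *
go(.5175,.2196,.275,1.508)
E
```

```text
t=27.1 shift [ 0.1341  0.3724 -0.0715] spin 1.3955 rows>= 12.0
```

>>> arm_command --increments '[[[1,0.014,0.035,-0.04,0.12],[1,0.028,0.075,-0.071,0.24],[1,0.042,0.115,-0.071,0.36],[1,0.056,0.155,-0.071,0.48],[1,0.07,0.195,-0.071,0.6],[1,0.084,0.235,-0.071,0.72],[1,0.098,0.275,-0.071,0.84],[1,0.11,0.31,-0.071,0.96],[1,0.122,0.34,-0.071,1.08],[1,0.134,0.372,-0.071,1.2]]]'

```text
time_s: 27.95
position: [0.5207, 0.1925, 0.2741]
ee_rot: [0.643, 0.765, -0.001, -0.001]
contact_force: [0.8, -0.1, -3.3]
gripper_width: 0.221
```

>>> arm_command --increments '[[[1,0,0,0,0.1],[1,0,0,0,0.196],[1,0,0,0,0.196],[1,0,0,0,0.196],[1,0,0,0,0.196]]]'

```text
time_s: 28.37
position: [0.5214, 0.1904, 0.2749]
ee_rot: [0.712, 0.702, -0.001, -0.0]
contact_force: [-0.2, -0.0, -2.5]
gripper_width: 0.219
```

```bash
cat >> h.py <<'E'
def cups(f,k,dy=0,dx=0):
    """find empty cup rims k.. near where they should be"""
    g=cv2.medianBlur(cv2.cvtColor(f["color"],cv2.COLOR_RGB2GRAY),3); t=-.0628
    H=cv2.HoughCircles(g,cv2.HOUGH_GRADIENT,1,15,param1=80,param2=15,minRadius=10,maxRadius=24)[0]
    for i in range(k,6):
        c=np.array([.513+dx,.1465+dy])+(i-1)*.062*np.array([-np.sin(t),np.cos(t)])
        p=w2pix(f,[*c,.058])[0]; d=np.hypot(*(H[:,:2]-p).T); j=d.argmin()
        print("cup",i,"pred",c,p.round(1),"hough",H[j],pix2w(f,[H[j,:2]],.058)[0,:2])
E
python3 - <<'E'
from h import *
import pickle
f,o=show(); pickle.dump(f,open("w14.pkl","wb")); cups(f,2); go(.5175,.2196,.275,1.508)
E
```

```text
28.4167 [0.5214 0.1904 0.2751] 0.22049596937621496 [ 0.043   0.3414 -3.5213]
[53, 78, 50, 47, 83, 71, 49, 49, 48, 47, 48, 47, 46, 46, 46, 46, 45, 45, 44, 42, 105, 92, 49, 49, 50, 34, 30, 36, 41, 46, 46, 45, 45, 43, 102, 97, 96, 101, 110, 111, 113, 114, 114, 113, 106, 89, 80, 87, 90, 9, 7, 10, 10, 12, 11]
cup 2 pred [0.5169 0.2084] [253.6 156. ] hough [254.5 151.5  16.1] [0.5181 0.214 ]
cup 3 pred [0.5208 0.2703] [255.9 103.4] hough [255.5 102.5  12.2] [0.5203 0.2712]
cup 4 pred [0.5247 0.3321] [258.5  44.4] hough [256.5  42.5  20.1] [0.5225 0.334 ]
cup 5 pred [0.5286 0.394 ] [261.5 -21.7] hough [256.5  42.5  20.1] [0.5225 0.334 ]
t=28.4 shift [ 0.0291 -0.0044  0.0001] spin 0.0472 rows>= 1.0
```

>>> arm_command --increments '[[[1,0.03,-0.0045,0,0.047],[1,0.03,-0.0045,0,0.047],[1,0.03,-0.0045,0,0.047],[1,0.03,-0.0045,0,0.047]]]'

```text
time_s: 28.75
position: [0.5175, 0.2205, 0.2755]
ee_rot: [0.729, 0.684, -0.0, 0.0]
contact_force: [0.6, 0.1, -3.3]
gripper_width: 0.222
```

```bash
python3 - <<'E'
from h import *
import pickle
f,o=show(); pickle.dump(f,open("w15.pkl","wb")); cups(f,2); go(.5178,.2205,.112,1.508)
E
```

```text
28.8 [0.5175 0.2203 0.2756] 0.21612282848076364 [-0.4725  0.0415 -1.8139]
[95, 73, 36, 37, 36, 44, 48, 47, 47, 46, 45, 46, 45, 45, 45, 44, 44, 44, 44, 40, 103, 90, 47, 48, 48, 33, 28, 35, 40, 45, 44, 45, 44, 42, 100, 95, 94, 99, 108, 110, 112, 113, 113, 112, 105, 81, 40, 47, 61, 10, 6, 9, 10, 11, 10]
cup 2 pred [0.5169 0.2084] [257.4 179.4] hough [258.5 178.5  14.7] [0.5183 0.2094]
cup 3 pred [0.5208 0.2703] [257.4 129.6] hough [257.5 127.5  14.1] [0.521  0.2727]
cup 4 pred [0.5247 0.3321] [257.4  73.7] hough [257.5  75.5  17.1] [0.5247 0.3303]
cup 5 pred [0.5286 0.394 ] [257.4  11.2] hough [257.5   8.5  13.6] [0.5288 0.3965]
t=28.8 shift [0.0002 0.0003 0.1636] spin -0.001 rows>= 4.0
```

>>> arm_command --increments '[[[1,0,0,0.03,0],[1,0,0,0.06,0],[1,0,0,0.085,0],[1,0,0,0.105,0],[1,0,0,0.115,0],[1,0,0,0.125,0],[1,0,0,0.135,0],[1,0,0,0.145,0],[1,0,0,0.155,0],[1,0,0,0.1635,0]]]'

```text
time_s: 29.63
position: [0.5175, 0.2209, 0.1115]
ee_rot: [0.73, 0.684, 0.0, 0.0]
contact_force: [0.1, -0.0, -3.7]
gripper_width: 0.219
```

>>> arm_command --increments '[[[1,0,0,0,0],[1,0,0,0,0]]]'

```text
time_s: 29.8
position: [0.5174, 0.2209, 0.112]
ee_rot: [0.73, 0.684, -0.0, -0.0]
contact_force: [0.1, 1.0, -3.0]
gripper_width: 0.218
```

>>> arm_command --increments '[[[0.7,0,0,0,0],[0.5,0,0,0,0],[0.3,0,0,0,0],[0.3,0,0,0,0],[0.3,0,0,-0.02,0],[0.3,0,0,-0.06,0],[0.3,0,0,-0.1,0],[0.3,0,0,-0.13,0],[0.3,0,0,-0.16,0],[0.3,0,0,-0.16,0]]]'

```text
time_s: 30.63
position: [0.5187, 0.2214, 0.2789]
ee_rot: [0.73, 0.684, 0.004, 0.002]
contact_force: [-0.3, -0.2, 0.6]
gripper_width: 0.704
```

```bash
python3 - <<'E'
from h import *
go(*cas(-.027,-.06),.138,2.905)
E
```

```text
t=30.6 shift [-0.4265  0.0018  0.1393] spin -1.3987 rows>= 12.0
```

>>> arm_command --increments '[[[0.65,-0.04,0,0,-0.12],[0.65,-0.08,0,0,-0.24],[0.65,-0.12,0,0,-0.36],[0.65,-0.16,0.001,0,-0.48],[0.65,-0.2,0.001,0.02,-0.6],[0.65,-0.24,0.001,0.04,-0.72],[0.65,-0.28,0.001,0.06,-0.84],[0.65,-0.32,0.002,0.08,-0.96],[0.65,-0.36,0.002,0.1,-1.08],[0.65,-0.4,0.002,0.12,-1.2]]]'

```text
time_s: 31.47
position: [0.4959, -0.1406, 0.1714]
ee_rot: [0.238, 0.971, -0.0, 0.0]
contact_force: [1.8, 0.3, -1.2]
gripper_width: 0.35
```

```bash
python3 - <<'E'
from h import *
go(*cas(-.027,-.06),.138,2.9)
E
```

```text
t=31.5 shift [-0.0278 -0.0568  0.0334] spin -0.238 rows>= 2.0
```

>>> arm_command --increments '[[[0.65,-0.028,-0.057,0.0334,-0.12],[0.65,-0.028,-0.057,0.0334,-0.238],[0.65,-0.028,-0.057,0.0334,-0.238],[0.65,-0.028,-0.057,0.0334,-0.238],[0.65,-0.028,-0.057,0.0334,-0.238]]]'

```text
time_s: 31.88
position: [0.4946, -0.2022, 0.1389]
ee_rot: [0.124, 0.992, 0.0, 0.0]
contact_force: [0.1, 0.5, -0.0]
gripper_width: 0.345
```

```bash
cat >> h.py <<'E'
def pick(y):
    f=grab("wrist"); go(*cas(-.027,y),.046,2.9)
    for x in(-.055,-.01):
        p=w2pix(f,[*cas(x,y),.04])[0]; r,c=int(p[1]),int(p[0]); print(p.round(1),r,"cols from",c-30,f["color"][r-1:r+2,c-30:c+30:2].mean((0,2)).astype(int).tolist())
    p=w2pix(f,[*cas(-.065,y),.04])[0]; r,c=int(p[1]),int(p[0]); print("tip",p,"rows from",r-12,f["color"][r-12:r+12:2,c-3:c+4].mean((1,2)).astype(int).tolist())
E
python3 - <<'E'
from h import *
pick(-.06)
E
```

```text
t=31.9 shift [ 0.     -0.0021  0.0932] spin -0.0069 rows>= 3.0
[255.4 172.5] 172 cols from 225 [64, 63, 64, 64, 64, 63, 67, 24, 15, 22, 48, 106, 117, 126, 127, 129, 121, 118, 105, 84, 56, 12, 16, 38, 65, 64, 64, 64, 63, 64]
[256.  222.8] 222 cols from 225 [108, 108, 108, 108, 107, 107, 107, 107, 107, 103, 83, 107, 120, 127, 129, 130, 128, 127, 118, 105, 90, 83, 108, 106, 104, 105, 104, 104, 104, 104]
tip [255.2017 160.3719] rows from 148 [111, 111, 110, 111, 102, 94, 123, 122, 126, 125, 125, 125]
```

>>> arm_command --increments '[[[0.65,0,-0.002,0.03,-0.007],[0.65,0,-0.002,0.06,-0.007],[0.65,0,-0.002,0.08,-0.007],[0.65,0,-0.002,0.093,-0.007],[0.65,0,-0.002,0.093,-0.007],[0.75,0,-0.002,0.093,-0.007],[0.8,0,-0.002,0.093,-0.007],[0.85,0,-0.002,0.093,-0.007],[0.95,0,-0.002,0.093,-0.007],[1,0,-0.002,0.093,-0.007]]]' --squeeze 20

```text
time_s: 32.77
position: [0.4943, -0.2045, 0.0464]
ee_rot: [0.12, 0.993, -0.0, 0.001]
contact_force: [0.5, 1.7, 3.8]
gripper_width: 0.222
```

>>> arm_command --increments '[[[1,0,0,0,0],[1,0,0,0,0],[1,0,0,-0.02,0],[1,0,0,-0.05,0],[1,0,0,-0.08,0],[1,0,0,-0.12,0],[1,0,0,-0.16,0],[1,0,0,-0.12,0],[1,0,0,-0.16,0],[1,0,0,-0.12,0]]]'

```text
time_s: 33.6
position: [0.4966, -0.2058, 0.1735]
ee_rot: [0.12, 0.993, -0.001, 0.004]
contact_force: [3.6, -1.9, 1.7]
gripper_width: 0.221
```

>>> arm_command --increments '[[[1,0,0,-0.04,0],[1,0,0,0,0],[1,0,0,-0.04,0],[1,0,0,0,0],[1,0,0,-0.04,0],[1,0,0,0,0],[1,0,0,-0.04,0],[1,0,0,-0.04,0],[1,0,0,-0.04,0],[1,0,0,-0.04,0]]]'

```text
time_s: 34.43
position: [0.4938, -0.2044, 0.2057]
ee_rot: [0.12, 0.993, -0.0, 0.0]
contact_force: [-0.2, -0.8, -2.3]
gripper_width: 0.22
```

```bash
python3 - <<'E'
from h import *
import pickle
f,o=show(); pickle.dump((f,o),open("w16.pkl","wb"))
E
```

```text
34.4833 [ 0.4936 -0.2043  0.2055] 0.2249337759914166 [-0.1669 -0.1346 -1.8257]
[102, 102, 103, 102, 102, 102, 103, 102, 106, 130, 129, 129, 128, 128, 127, 127, 127, 127, 127, 127, 88, 75, 76, 76, 76, 71, 52, 58, 74, 117, 134, 76, 77, 77, 78, 77, 77, 77, 77, 77, 122, 168, 169, 167, 167, 167, 165, 167, 162, 18, 18, 21, 23, 23, 23]
```

>>> arm_command --increments '[[[1,0,0,0.04,0],[1,0,0,0,0],[1,0,0,0.04,0],[1,0,0,0,0],[1,0,0,0.04,0],[1,0,0,0,0],[1,0,0,0.04,0],[1,0,0,0,0],[1,0,0,0,0],[1,0,0,0.0,0]]]'

```text
time_s: 35.32
position: [0.4943, -0.2046, 0.2066]
ee_rot: [0.12, 0.993, -0.0, 0.001]
contact_force: [-0.2, -0.3, -1.7]
gripper_width: 0.224
```

```bash
python3 - <<'E'
from h import *
import pickle
f,o=show(); pickle.dump((f,o),open("w17.pkl","wb"))
def fr(th,g):
    M=Rn.from_quat(o["ee_rot"]).as_matrix(); c=np.array(o["position"])+M[:,2]*.006; u=M@[np.cos(th),0,-np.sin(th)]; n=M@[np.sin(th),0,np.cos(th)]
    return w2pix(f,[c+u*(.13-g)+n*.008,c+u*(.13-g)-n*.008,c+u*(.09-g)-n*.01,c+u*(.09-g)+n*.01,c-u*g-n*.01,c-u*g+n*.01])[:,1].round().tolist()
for th in(.5,.6,.7,.8,.9,1.0): print(th,fr(th,.092),fr(th,.098))
E
```

```text
35.3667 [ 0.4939 -0.2044  0.206 ] 0.22104102986101964 [-0.8749 -0.8182 -2.7468]
[102, 102, 102, 101, 102, 102, 103, 102, 102, 102, 126, 132, 132, 132, 131, 131, 130, 130, 130, 130, 130, 130, 93, 71, 71, 71, 68, 52, 67, 102, 137, 72, 72, 73, 73, 72, 72, 75, 147, 170, 168, 168, 166, 167, 168, 166, 166, 166, 161, 18, 18, 22, 23, 23, 23]
0.5 [209.0, 239.0, 286.0, 252.0, 336.0, 309.0] [217.0, 247.0, 291.0, 257.0, 338.0, 312.0]
0.6 [215.0, 249.0, 286.0, 250.0, 324.0, 298.0] [222.0, 255.0, 290.0, 255.0, 325.0, 300.0]
0.7 [222.0, 259.0, 286.0, 249.0, 311.0, 286.0] [228.0, 263.0, 289.0, 253.0, 312.0, 287.0]
0.8 [229.0, 269.0, 286.0, 248.0, 299.0, 274.0] [234.0, 271.0, 288.0, 251.0, 300.0, 276.0]
0.9 [238.0, 279.0, 286.0, 248.0, 288.0, 263.0] [241.0, 280.0, 286.0, 249.0, 288.0, 264.0]
1.0 [247.0, 289.0, 286.0, 247.0, 276.0, 252.0] [248.0, 288.0, 285.0, 248.0, 276.0, 253.0]
```

```bash
python3 - <<'E'
from h import *
go(*cas(-.039,-.06),.087,2.905)
E
```

```text
t=35.4 shift [0.0118 0.0007 0.119 ] spin -0.0038 rows>= 3.0
```

>>> arm_command --increments '[[[1,0.012,0,0.03,0],[1,0.012,0,0.06,0],[1,0.012,0,0.08,0],[1,0.012,0,0.1,0],[1,0.012,0,0.11,0],[1,0.012,0,0.119,0],[1,0.012,0,0.119,0],[1,0.012,0,0.119,0]]]'

```text
time_s: 36.03
position: [0.4824, -0.2016, 0.087]
ee_rot: [0.12, 0.993, -0.0, 0.0]
contact_force: [-0.7, -0.2, -1.6]
gripper_width: 0.225
```

>>> arm_command --increments '[[[1,-0.01,0,-0.006,0],[1,-0.019,0,-0.012,0],[1,-0.028,0,-0.017,0],[1,-0.037,0,-0.021,0],[1,-0.046,0,-0.024,0],[1,-0.054,0,-0.025,0],[1,-0.06,0,-0.025,0],[1,-0.066,0,-0.025,0],[1,-0.073,0,-0.025,0],[1,-0.073,0,-0.025,0]]]'

```text
time_s: 36.87
position: [0.555, -0.2197, 0.1151]
ee_rot: [0.12, 0.993, -0.001, 0.003]
contact_force: [-4.6, 1.4, 16.6]
gripper_width: 0.223
```

>>> arm_command --increments '[[[1,0.003,0,-0.03,0],[1,0.003,0,-0.06,0],[1,0.003,0,-0.08,0],[1,0.003,0,-0.09,0],[1,0.003,0,-0.09,0],[1,0.003,0,-0.09,0]]]'

```text
time_s: 37.37
position: [0.5501, -0.2182, 0.2014]
ee_rot: [0.12, 0.993, -0.0, 0.0]
contact_force: [1.2, -0.3, -3.2]
gripper_width: 0.22
```

```bash
cat >> h.py <<'E'
def table(f,o,ths=(1.2,1.3,1.4,1.5,1.6),gs=(.080,.087,.094)):
    M=Rn.from_quat(o["ee_rot"]).as_matrix(); c=np.array(o["position"])+M[:,2]*.006
    for th in ths:
        u=M@[np.cos(th),0,-np.sin(th)]; n=M@[np.sin(th),0,np.cos(th)]
        print(th,[w2pix(f,[c-u*g-n*.01,c-u*g+n*.01,c+u*(.13-g)+n*.008,c+u*(.13-g)-n*.008])[:,1].round().astype(int).tolist() for g in gs])
E
python3 - <<'E'
from h import *
import pickle
f,o=show(); pickle.dump((f,o),open("w18.pkl","wb")); table(f,o)
E
```

```text
37.4167 [ 0.5499 -0.218   0.2004] 0.22576858258189195 [ 0.4278 -0.2202 -2.3532]
[67, 62, 93, 112, 94, 89, 89, 90, 90, 90, 90, 90, 90, 90, 89, 89, 89, 89, 112, 147, 94, 89, 89, 74, 56, 65, 81, 89, 90, 89, 89, 90, 90, 90, 83, 100, 141, 140, 139, 138, 138, 138, 137, 136, 137, 136, 136, 136, 134, 21, 21, 24, 25, 25, 26]
1.2 [[257, 232, 275, 321], [255, 231, 270, 313], [254, 231, 266, 306]]
1.3 [[247, 223, 290, 334], [245, 221, 282, 323], [243, 220, 275, 314]]
1.4 [[237, 213, 304, 345], [234, 211, 294, 333], [232, 210, 285, 321]]
1.5 [[227, 204, 319, 355], [224, 201, 306, 341], [221, 199, 294, 328]]
1.6 [[218, 195, 332, 364], [214, 192, 316, 347], [211, 189, 303, 333]]
```

```bash
python3 - <<'E'
from h import *
go(.5215,.282,.275,1.508)
E
```

```text
t=37.4 shift [ 0.1467  0.4789 -0.0742] spin 1.3932 rows>= 13.0
```

>>> arm_command --increments '[[[1,0.013,0.035,-0.04,0.12],[1,0.026,0.075,-0.074,0.24],[1,0.04,0.115,-0.074,0.36],[1,0.053,0.155,-0.074,0.48],[1,0.066,0.195,-0.074,0.6],[1,0.08,0.235,-0.074,0.72],[1,0.093,0.275,-0.074,0.84],[1,0.105,0.31,-0.074,0.96],[1,0.12,0.35,-0.074,1.08],[1,0.13,0.39,-0.074,1.2]]]'

```text
time_s: 38.25
position: [0.5187, 0.1476, 0.274]
ee_rot: [0.644, 0.765, -0.001, -0.001]
contact_force: [0.5, 0.3, -1.7]
gripper_width: 0.222
```

```bash
python3 - <<'E'
from h import *
go(.5215,.282,.275,1.508)
E
```

```text
t=38.2 shift [ 0.132   0.0258 -0.0011] spin 0.2351 rows>= 4.0
```

>>> arm_command --increments '[[[1,0.04,0.009,0,0.12],[1,0.08,0.018,0,0.235],[1,0.11,0.022,0,0.235],[1,0.132,0.026,0,0.235],[1,0.132,0.026,0,0.235],[1,0.132,0.026,0,0.235],[1,0.132,0.026,0,0.235]]]'

```text
time_s: 38.83
position: [0.5217, 0.2799, 0.2742]
ee_rot: [0.727, 0.687, -0.001, -0.0]
contact_force: [0.3, -0.2, -2.5]
gripper_width: 0.221
```

```bash
python3 - <<'E'
from h import *
f,o=show(); cups(f,3); go(.5215,.282,.112,1.508); table(f,o,(1.3,1.4,1.5))
E
```

```text
38.8833 [0.5219 0.2795 0.2746] 0.22037664500311088 [-1.0488  0.0847 -1.1713]
[95, 43, 36, 35, 47, 49, 48, 48, 47, 46, 45, 45, 44, 43, 43, 43, 42, 42, 69, 103, 52, 46, 46, 39, 26, 29, 37, 43, 43, 43, 42, 42, 42, 42, 41, 62, 115, 114, 113, 113, 113, 112, 112, 112, 112, 111, 111, 111, 105, 7, 7, 8, 10, 10, 10]
cup 3 pred [0.5208 0.2703] [257.3 177.6] hough [258.5 176.5  14.7] [0.5224 0.2716]
cup 4 pred [0.5247 0.3321] [257.6 127.4] hough [258.5 124.5  15.5] [0.526  0.3354]
cup 5 pred [0.5286 0.394 ] [257.9  71. ] hough [258.5  75.5  14.4] [0.529  0.3893]
t=38.9 shift [ 0.0026 -0.0003  0.1626] spin 0.005 rows>= 4.0
1.3 [[248, 223, 292, 337], [246, 222, 284, 326], [244, 221, 277, 316]]
1.4 [[238, 214, 307, 348], [235, 212, 296, 335], [233, 210, 287, 324]]
1.5 [[228, 205, 321, 358], [225, 202, 308, 343], [222, 200, 296, 330]]
```

Stand unmoved; lower into cup 3.

>>> arm_command --increments '[[[1,0.002,0,0.03,0.005],[1,0.002,0,0.06,0.005],[1,0.002,0,0.085,0.005],[1,0.002,0,0.105,0.005],[1,0.002,0,0.115,0.005],[1,0.002,0,0.125,0.005],[1,0.002,0,0.135,0.005],[1,0.002,0,0.145,0.005],[1,0.002,0,0.155,0.005],[1,0.002,0,0.1625,0.005]]]'

```text
time_s: 39.72
position: [0.5221, 0.2817, 0.1128]
ee_rot: [0.729, 0.685, -0.0, 0.0]
contact_force: [-3.3, -7.2, 6.6]
gripper_width: 0.222
```

>>> arm_command --increments '[[[1,0,0,0,0],[1,0,0,0,0]]]'

```text
time_s: 39.88
position: [0.5217, 0.2816, 0.1121]
ee_rot: [0.729, 0.685, -0.001, 0.0]
contact_force: [-1.2, -6.3, -3.8]
gripper_width: 0.214
```

>>> arm_command --increments '[[[1,-0.003,0,0,0],[1,-0.003,0,0,0]]]'

```text
time_s: 40.05
position: [0.522, 0.2791, 0.1131]
ee_rot: [0.729, 0.685, 0.0, 0.0]
contact_force: [0.1, 0.5, -0.8]
gripper_width: 0.22
```

```bash
python3 - <<'E'
from h import *
f,o=show(); table(f,o,(1.3,1.4,1.5)); cv2.imwrite("pics/w19.png",cv2.resize(f["color"][60:360,150:370,::-1],None,fx=2,fy=2))
E
```

```text
40.1 [0.522  0.2793 0.1132] 0.21917937199070311 [-0.3086 -0.1925 -1.4512]
[35, 35, 34, 34, 33, 32, 81, 78, 46, 46, 45, 45, 45, 43, 43, 43, 42, 42, 83, 102, 47, 46, 47, 29, 26, 35, 42, 44, 43, 43, 43, 42, 42, 38, 119, 116, 115, 115, 115, 114, 114, 113, 113, 113, 113, 113, 113, 87, 45, 9, 7, 9, 10, 12, 11]
1.3 [[247, 223, 290, 335], [245, 221, 282, 324], [243, 220, 276, 315]]
1.4 [[237, 213, 305, 347], [235, 211, 295, 334], [232, 210, 285, 322]]
1.5 [[227, 204, 319, 357], [224, 202, 306, 342], [221, 199, 295, 329]]
```

View pics/w19.png

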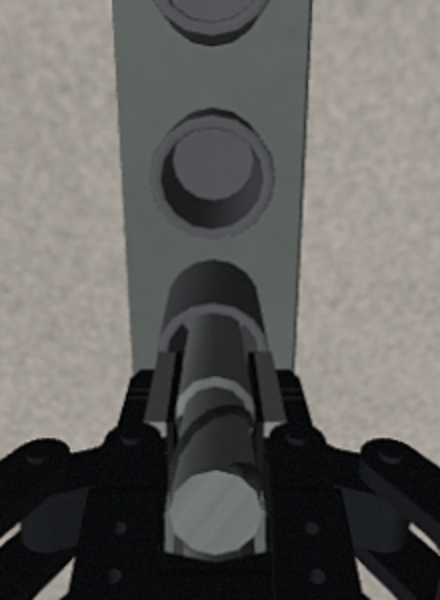

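>>> arm_command --increments '[[[0.7,0,0,0,0],[0.5,0,0,0,0],[0.3,0,0,0,0],[0.3,0,0,0,0],[0.3,0,0,-0.02,0],[0.3,0,0,-0.06,0],[0.3,0,0,-0.1,0],[0.3,0,0,-0.13,0],[0.3,0,0,-0.16,0],[0.3,0,0,-0.16,0]]]'

```text
time_s: 40.93
position: [0.523, 0.28, 0.2798]
ee_rot: [0.729, 0.685, 0.005, 0.002]
contact_force: [0.1, -0.3, 1.2]
gripper_width: 0.699
```

```bash
python3 - <<'E'
from h import *
f,o=show(); cups(f,4)
go(*cas(-.027,-.105),.138,2.9)
E
```

```text
40.9833 [0.5225 0.2798 0.2764] 0.7034313227492879 [ 0.8955  0.0065 -0.2746]
[54, 68, 96, 99, 97, 88, 56, 50, 47, 46, 47, 47, 85, 63, 41, 36, 40, 56, 61, 90, 88, 53, 44, 53, 65, 57, 58, 65, 59, 95, 114, 113, 120, 145, 146, 146, 145, 147, 144, 146, 31, 87, 93, 87, 88, 88, 87, 88, 85, 6, 6, 8, 9, 9, 9]
cup 4 pred [0.5247 0.3321] [254.4 128.2] hough [255.5 125.5  15.2] [0.5262 0.3352]
cup 5 pred [0.5286 0.394 ] [254.3  73. ] hough [255.5  72.5  15.9] [0.53   0.3944]
t=41.0 shift [-0.5292 -0.0068  0.1369] spin -1.3912 rows>= 14.0
```

>>> arm_command --increments '[[[0.65,-0.04,0,0,-0.1],[0.65,-0.08,0,0,-0.22],[0.65,-0.12,0,0,-0.34],[0.65,-0.16,-0.001,0,-0.46],[0.65,-0.2,-0.002,0,-0.58],[0.65,-0.24,-0.003,0,-0.7],[0.65,-0.28,-0.003,0.02,-0.82],[0.65,-0.32,-0.004,0.04,-0.94],[0.65,-0.36,-0.005,0.06,-1.06],[0.65,-0.4,-0.005,0.08,-1.18]]]'

```text
time_s: 41.82
position: [0.4935, -0.0904, 0.2069]
ee_rot: [0.246, 0.969, 0.0, -0.0]
contact_force: [0.8, -0.0, -0.3]
gripper_width: 0.348
```

```bash
python3 - <<'E'
from h import *
go(*cas(-.027,-.105),.138,2.9)
E
```

```text
t=41.8 shift [-0.0662 -0.1429  0.0688] spin -0.2551 rows>= 5.0
```

>>> arm_command --increments '[[[0.65,-0.015,-0.035,0.01,-0.12],[0.65,-0.03,-0.07,0.03,-0.255],[0.65,-0.048,-0.105,0.05,-0.255],[0.65,-0.066,-0.143,0.069,-0.255],[0.65,-0.066,-0.143,0.069,-0.255],[0.65,-0.066,-0.143,0.069,-0.255],[0.65,-0.066,-0.143,0.069,-0.255]]]'

```text
time_s: 42.4
position: [0.483, -0.2458, 0.1385]
ee_rot: [0.124, 0.992, 0.0, -0.001]
contact_force: [0.6, 0.5, 0.4]
gripper_width: 0.35
```

```bash
python3 - <<'E'
from h import *
pick(-.105)
E
```

```text
t=42.5 shift [-0.0009 -0.0023  0.0932] spin -0.0058 rows>= 3.0
[255.5 173.9] 173 cols from 225 [58, 59, 58, 59, 59, 59, 61, 33, 14, 17, 52, 102, 115, 121, 125, 126, 120, 115, 100, 79, 53, 17, 13, 35, 61, 60, 60, 61, 61, 62]
[256.1 224.2] 224 cols from 226 [105, 102, 103, 103, 102, 102, 104, 103, 104, 89, 97, 107, 121, 121, 127, 128, 121, 115, 109, 93, 70, 107, 104, 103, 104, 103, 102, 103, 102, 104]
tip [255.3646 161.7844] rows from 149 [108, 107, 107, 108, 97, 95, 99, 111, 121, 122, 122, 123]
```

>>> arm_command --increments '[[[0.65,-0.001,-0.002,0.03,-0.006],[0.65,-0.001,-0.002,0.06,-0.006],[0.65,-0.001,-0.002,0.08,-0.006],[0.65,-0.001,-0.002,0.093,-0.006],[0.65,-0.001,-0.002,0.093,-0.006],[0.75,-0.001,-0.002,0.093,-0.006],[0.8,-0.001,-0.002,0.093,-0.006],[0.85,-0.001,-0.002,0.093,-0.006],[0.95,-0.001,-0.002,0.093,-0.006],[1,-0.001,-0.002,0.093,-0.006]]]' --squeeze 20

```text
time_s: 43.28
position: [0.4843, -0.2482, 0.0472]
ee_rot: [0.12, 0.993, -0.0, 0.001]
contact_force: [0.6, 2.6, 3.5]
gripper_width: 0.226
```

>>> arm_command --increments '[[[1,0,0,0,0],[1,0,0,0,0],[1,0,0,-0.02,0],[1,0,0,-0.05,0],[1,0,0,-0.08,0],[1,0,0,-0.12,0],[1,0,0,-0.16,0],[1,0,0,-0.12,0],[1,0,0,-0.16,0],[1,0,0,-0.12,0]]]'

```text
time_s: 44.12
position: [0.4864, -0.2498, 0.1744]
ee_rot: [0.12, 0.993, -0.002, 0.004]
contact_force: [2.8, -2.5, 0.3]
gripper_width: 0.222
```

>>> arm_command --increments '[[[1,0,0,-0.04,0],[1,0,0,0,0],[1,0,0,-0.04,0],[1,0,0,0,0],[1,0,0,-0.04,0],[1,0,0,0,0],[1,0,0,-0.04,0],[1,0,0,0,0],[1,0,0,-0.04,0],[1,0,0,0,0]]]'

```text
time_s: 44.95
position: [0.4865, -0.2499, 0.1742]
ee_rot: [0.12, 0.993, -0.002, 0.004]
contact_force: [3.4, -1.7, 0.9]
gripper_width: 0.222
```

>>> arm_command --increments '[[[1,0,0,-0.04,0],[1,0,0,0,0],[1,0,0,-0.04,0],[1,0,0,0,0],[1,0,0,-0.04,0],[1,0,0,-0.04,0],[1,0,0,-0.04,0],[1,0,0,-0.04,0]]]'

```text
time_s: 45.62
position: [0.4837, -0.2482, 0.2065]
ee_rot: [0.12, 0.993, -0.0, 0.0]
contact_force: [0.0, 0.6, -2.8]
gripper_width: 0.223
```

```bash
python3 - <<'E'
from h import *
f,o=show(); table(f,o,(.6,.7,.8,.9,1,1.1),(.086,.092,.098))
E
```

```text
45.6667 [ 0.4836 -0.2481  0.2062] 0.22207072490507404 [-1.2477  0.0461 -3.5947]
[98, 99, 99, 99, 100, 100, 99, 99, 99, 93, 87, 95, 107, 119, 124, 127, 127, 128, 128, 126, 111, 111, 105, 67, 68, 63, 49, 65, 129, 113, 67, 69, 68, 68, 66, 65, 133, 165, 160, 162, 164, 162, 160, 163, 163, 160, 162, 162, 158, 18, 17, 20, 22, 22, 22]
0.6 [[323, 296, 208, 243], [324, 298, 216, 250], [326, 300, 223, 256]]
0.7 [[311, 285, 216, 255], [312, 287, 223, 260], [313, 288, 228, 264]]
0.8 [[300, 274, 226, 267], [300, 275, 230, 270], [301, 276, 235, 272]]
0.9 [[288, 263, 236, 279], [288, 264, 239, 280], [289, 265, 242, 281]]
1 [[277, 253, 248, 292], [277, 253, 248, 290], [277, 253, 249, 289]]
1.1 [[267, 242, 260, 304], [266, 242, 258, 300], [265, 242, 257, 297]]
```

```bash
python3 - <<'E'
from h import *
go(*cas(-.036,-.105),.0875,2.905)
E
```

```text
t=45.7 shift [0.0091 0.0005 0.1187] spin -0.0049 rows>= 3.0
```

>>> arm_command --increments '[[[1,0.009,0,0.03,0],[1,0.009,0,0.06,0],[1,0.009,0,0.08,0],[1,0.009,0,0.1,0],[1,0.009,0,0.11,0],[1,0.009,0,0.1187,0],[1,0.009,0,0.1187,0],[1,0.009,0,0.1187,0]]]'

```text
time_s: 46.33
position: [0.4753, -0.2461, 0.0881]
ee_rot: [0.12, 0.993, -0.0, 0.0]
contact_force: [0.3, 0.2, -2.5]
gripper_width: 0.222
```

>>> arm_command --increments '[[[1,-0.01,0,-0.007,0],[1,-0.018,0,-0.012,0],[1,-0.026,0,-0.016,0],[1,-0.034,0,-0.02,0],[1,-0.043,0,-0.023,0],[1,-0.051,0,-0.025,0],[1,-0.058,0,-0.025,0],[1,-0.064,0,-0.025,0],[1,-0.071,0,-0.025,0],[1,-0.071,0,-0.025,0]]]'

```text
time_s: 47.17
position: [0.5458, -0.2637, 0.1161]
ee_rot: [0.12, 0.993, -0.001, 0.002]
contact_force: [-4.2, 1.5, 15.1]
gripper_width: 0.224
```

>>> arm_command --increments '[[[1,0.003,0,-0.03,0],[1,0.003,0,-0.06,0],[1,0.003,0,-0.08,0],[1,0.003,0,-0.09,0],[1,0.003,0,-0.09,0],[1,0.003,0,-0.09,0]]]'

```text
time_s: 47.67
position: [0.541, -0.2622, 0.2024]
ee_rot: [0.12, 0.993, -0.0, 0.0]
contact_force: [0.0, 0.1, -2.1]
gripper_width: 0.222
```

```bash
python3 - <<'E'
from h import *
f,o=show(); table(f,o,(1.3,1.4,1.5,1.6))
go(.5253,.3440,.275,1.508)
E
```

```text
47.7167 [ 0.5407 -0.2621  0.2014] 0.2257126686114493 [-0.8879  0.4832 -1.6724]
[61, 58, 109, 85, 82, 83, 84, 84, 84, 84, 84, 84, 85, 84, 85, 85, 84, 129, 138, 83, 85, 87, 63, 49, 71, 80, 86, 86, 85, 85, 86, 105, 133, 119, 119, 123, 135, 134, 133, 132, 129, 123, 114, 97, 155, 153, 170, 171, 168, 18, 19, 22, 23, 24, 23]
1.3 [[247, 223, 290, 334], [245, 221, 282, 323], [243, 220, 275, 314]]
1.4 [[237, 213, 304, 345], [234, 211, 294, 333], [232, 210, 285, 321]]
1.5 [[227, 204, 319, 355], [224, 201, 306, 341], [221, 199, 294, 328]]
1.6 [[218, 195, 332, 364], [214, 192, 316, 347], [211, 189, 303, 333]]
t=47.7 shift [ 0.16    0.5848 -0.0731] spin 1.3922 rows>= 15.0
```

>>> arm_command --increments '[[[1,0.012,0.03,-0.04,0.1],[1,0.024,0.07,-0.073,0.21],[1,0.035,0.11,-0.073,0.32],[1,0.046,0.15,-0.073,0.43],[1,0.056,0.19,-0.073,0.54],[1,0.067,0.23,-0.073,0.65],[1,0.078,0.27,-0.073,0.76],[1,0.089,0.31,-0.073,0.87],[1,0.1,0.35,-0.073,0.98],[1,0.11,0.39,-0.073,1.08]]]'

```text
time_s: 48.55
position: [0.5271, 0.1221, 0.2741]
ee_rot: [0.616, 0.788, -0.001, -0.001]
contact_force: [0.6, 0.3, -2.5]
gripper_width: 0.223
```

```bash
python3 - <<'E'
from h import *
go(.5253,.342,.275,1.508)
E
```

```text
t=48.5 shift [ 0.2138  0.0514 -0.0011] spin 0.3067 rows>= 6.0
```

>>> arm_command --increments '[[[1,0.035,0.008,0,0.1],[1,0.07,0.017,0,0.2],[1,0.105,0.025,0,0.307],[1,0.14,0.034,0,0.307],[1,0.175,0.042,0,0.307],[1,0.2,0.048,0,0.307],[1,0.214,0.0514,0,0.307],[1,0.214,0.0514,0,0.307],[1,0.214,0.0514,0,0.307],[1,0.214,0.0514,0,0.307]]]'

```text
time_s: 49.38
position: [0.5248, 0.3397, 0.2745]
ee_rot: [0.727, 0.686, -0.001, -0.0]
contact_force: [-0.1, -0.4, -2.5]
gripper_width: 0.226
```

```bash
python3 - <<'E'
from h import *
f,o=show(); cups(f,4); go(.5253,.342,.117,1.508)
E
```

```text
49.4333 [0.5249 0.3395 0.2749] 0.22590268717132084 [ 0.072  -0.1065 -2.0636]
[73, 34, 34, 45, 46, 45, 44, 43, 43, 43, 42, 41, 42, 41, 41, 41, 39, 91, 97, 44, 45, 45, 32, 24, 32, 36, 42, 42, 41, 41, 40, 64, 93, 87, 91, 96, 103, 105, 106, 108, 107, 106, 104, 94, 87, 97, 116, 131, 108, 7, 6, 8, 9, 10, 9]
cup 4 pred [0.5247 0.3321] [257.8 176. ] hough [256.5 173.5  13.8] [0.5233 0.3354]
cup 5 pred [0.5286 0.394 ] [258.1 125.6] hough [257.5 124.5  14.1] [0.528  0.3953]
t=49.4 shift [0.0026 0.0004 0.1579] spin 0.0045 rows>= 4.0
```

>>> arm_command --increments '[[[1,0.003,0,0.03,0.005],[1,0.003,0,0.06,0.005],[1,0.003,0,0.08,0.005],[1,0.003,0,0.1,0.005],[1,0.003,0,0.11,0.005],[1,0.003,0,0.12,0.005],[1,0.003,0,0.13,0.005],[1,0.003,0,0.14,0.005],[1,0.003,0,0.15,0.005],[1,0.003,0,0.158,0.005]]]'

```text
time_s: 50.27
position: [0.5254, 0.3429, 0.1179]
ee_rot: [0.729, 0.685, 0.0, 0.001]
contact_force: [-1.1, -5.4, 4.3]
gripper_width: 0.223
```

>>> arm_command --increments '[[[1,0,0,0,0],[1,0,0,0,0]]]'

```text
time_s: 50.43
position: [0.525, 0.3426, 0.1169]
ee_rot: [0.729, 0.685, -0.001, 0.0]
contact_force: [-0.1, -4.9, -4.4]
gripper_width: 0.218
```

Same light wall contact as before; relieve by 3 mm, release.

>>> arm_command --increments '[[[1,-0.003,0,0,0],[1,-0.003,0,0,0],[0.7,-0.003,0,0,0],[0.5,-0.003,0,0,0],[0.3,-0.003,0,0,0],[0.3,-0.003,0,0,0],[0.3,-0.003,0,-0.02,0],[0.3,-0.003,0,-0.06,0],[0.3,-0.003,0,-0.1,0],[0.3,-0.003,0,-0.13,0]]]'

```text
time_s: 51.27
position: [0.5249, 0.3408, 0.2512]
ee_rot: [0.729, 0.685, 0.001, 0.0]
contact_force: [0.4, 0.3, 0.6]
gripper_width: 0.7
```

>>> arm_command --increments '[[[0.3,0,0,-0.03,0],[0.3,0,0,-0.03,0],[0.3,0,0,-0.03,0]]]'

```text
time_s: 51.52
position: [0.5251, 0.3408, 0.2794]
ee_rot: [0.729, 0.685, 0.002, 0.0]
contact_force: [0.3, 0.4, -0.5]
gripper_width: 0.702
```

```bash
python3 - <<'E'
from h import *
f,o=show(); cups(f,5)
im=np.hstack([f["color"][30:330,150:370,::-1]]); cv2.imwrite("pics/w20.png",cv2.resize(im,None,fx=2,fy=2))
go(*cas(-.027,-.15),.138,2.9)
E
```

```text
51.5667 [0.5247 0.3406 0.2776] 0.702345131020945 [ 0.1065 -0.4666 -0.5786]
[76, 34, 33, 32, 47, 63, 57, 51, 51, 51, 50, 50, 74, 68, 50, 42, 42, 44, 52, 100, 104, 100, 79, 49, 52, 48, 63, 66, 59, 40, 42, 52, 46, 69, 92, 90, 53, 70, 64, 54, 63, 65, 56, 84, 106, 114, 122, 145, 67, 9, 7, 8, 9, 8, 9]
cup 5 pred [0.5286 0.394 ] [256.9 126.7] hough [256.5 127.5  12.2] [0.5281 0.3931]
t=51.6 shift [-0.6339 -0.0124  0.1394] spin -1.3915 rows>= 16.0
```

>>> arm_command --increments '[[[0.65,-0.04,0,0,-0.09],[0.65,-0.08,-0.001,0,-0.18],[0.65,-0.12,-0.002,0,-0.27],[0.65,-0.16,-0.003,0,-0.36],[0.65,-0.2,-0.004,0,-0.45],[0.65,-0.24,-0.005,0,-0.54],[0.65,-0.28,-0.005,0,-0.63],[0.65,-0.32,-0.006,0,-0.72],[0.65,-0.36,-0.007,0.02,-0.81],[0.65,-0.4,-0.008,0.04,-0.9]]]'

```text
time_s: 52.4
position: [0.4917, -0.0545, 0.2393]
ee_rot: [0.356, 0.934, 0.0, 0.0]
contact_force: [1.2, -0.1, -1.4]
gripper_width: 0.346
```

```bash
python3 - <<'E'
from h import *
go(*cas(-.027,-.15),.138,2.9)
E
```

```text
t=52.4 shift [-0.1437 -0.1891  0.1013] spin -0.4872 rows>= 7.0
```

>>> arm_command --increments '[[[0.65,-0.02,-0.028,0.01,-0.1],[0.65,-0.045,-0.06,0.02,-0.2],[0.65,-0.068,-0.09,0.04,-0.3],[0.65,-0.09,-0.12,0.06,-0.4],[0.65,-0.115,-0.15,0.08,-0.487],[0.65,-0.144,-0.189,0.1013,-0.487],[0.65,-0.144,-0.189,0.1013,-0.487],[0.65,-0.144,-0.189,0.1013,-0.487],[0.65,-0.144,-0.189,0.1013,-0.487],[0.65,-0.144,-0.189,0.1013,-0.487]]]'

```text
time_s: 53.23
position: [0.473, -0.2885, 0.139]
ee_rot: [0.123, 0.992, 0.0, -0.0]
contact_force: [0.7, 0.7, 0.3]
gripper_width: 0.351
```

```bash
python3 - <<'E'
from h import *
pick(-.15)
E
```

```text
t=53.3 shift [-0.0004 -0.0029  0.0934] spin -0.0034 rows>= 3.0
[254.2 173. ] 173 cols from 224 [85, 57, 58, 58, 59, 57, 61, 20, 15, 22, 58, 97, 111, 118, 119, 120, 113, 110, 96, 74, 50, 12, 16, 40, 57, 57, 57, 57, 56, 57]
[254.7 223.3] 223 cols from 224 [148, 92, 98, 99, 98, 100, 100, 100, 101, 90, 85, 102, 114, 118, 121, 120, 120, 118, 109, 95, 79, 81, 101, 101, 101, 100, 100, 100, 100, 100]
tip [254.0948 160.9513] rows from 148 [101, 101, 102, 103, 94, 88, 118, 116, 118, 117, 117, 116]
```

>>> arm_command --increments '[[[0.65,0,-0.003,0.03,-0.003],[0.65,0,-0.003,0.06,-0.003],[0.65,0,-0.003,0.08,-0.003],[0.65,0,-0.003,0.093,-0.003],[0.65,0,-0.003,0.093,-0.003],[0.75,0,-0.003,0.093,-0.003],[0.8,0,-0.003,0.093,-0.003],[0.85,0,-0.003,0.093,-0.003],[0.95,0,-0.003,0.093,-0.003],[1,0,-0.003,0.093,-0.003]]]' --squeeze 20

```text
time_s: 54.12
position: [0.4726, -0.2927, 0.047]
ee_rot: [0.121, 0.993, -0.0, 0.001]
contact_force: [-0.5, 0.8, 4.3]
gripper_width: 0.228
```

>>> arm_command --increments '[[[1,0,0,0,0],[1,0,0,0,0],[1,0,0,-0.02,0],[1,0,0,-0.05,0],[1,0,0,-0.08,0],[1,0,0,-0.12,0],[1,0,0,-0.16,0],[1,0,0,-0.12,0],[1,0,0,-0.16,0],[1,0,0,-0.12,0]]]'

```text
time_s: 54.95
position: [0.4746, -0.2943, 0.1743]
ee_rot: [0.121, 0.993, -0.002, 0.004]
contact_force: [3.6, -3.2, 2.5]
gripper_width: 0.221
```

>>> arm_command --increments '[[[1,0,0,-0.04,0],[1,0,0,0,0],[1,0,0,-0.04,0],[1,0,0,0,0],[1,0,0,-0.04,0],[1,0,0,0,0],[1,0,0,-0.04,0],[1,0,0,0,0],[1,0,0,-0.04,0],[1,0,0,0,0]]]'

```text
time_s: 55.78
position: [0.4747, -0.2944, 0.1741]
ee_rot: [0.121, 0.993, -0.002, 0.004]
contact_force: [2.5, -2.1, 1.4]
gripper_width: 0.222
```

>>> arm_command --increments '[[[1,0,0,-0.04,0],[1,0,0,0,0],[1,0,0,-0.04,0],[1,0,0,0,0],[1,0,0,-0.04,0],[1,0,0,-0.04,0],[1,0,0,-0.04,0],[1,0,0,-0.04,0]]]'

```text
time_s: 56.45
position: [0.472, -0.2924, 0.2062]
ee_rot: [0.121, 0.993, -0.0, 0.0]
contact_force: [0.6, -0.1, -2.5]
gripper_width: 0.223
```

```bash
python3 - <<'E'
from h import *
f,o=show(); table(f,o,(.6,.7,.8,.9,1,1.1),(.086,.092,.098)); go(*cas(-.036,-.15),.0875,2.905)
E
```

```text
56.5 [ 0.4718 -0.2923  0.2059] 0.22224592226122808 [-0.5554  0.1624 -1.8149]
[96, 96, 96, 95, 95, 95, 95, 95, 95, 95, 94, 123, 127, 127, 127, 126, 126, 126, 125, 125, 125, 125, 124, 108, 63, 63, 62, 48, 59, 126, 105, 64, 64, 64, 63, 74, 165, 162, 162, 162, 164, 162, 162, 163, 160, 159, 160, 162, 157, 16, 17, 20, 21, 21, 21]
0.6 [[323, 296, 208, 243], [324, 298, 216, 250], [326, 300, 223, 256]]
0.7 [[311, 285, 216, 255], [312, 287, 223, 260], [313, 288, 228, 264]]
0.8 [[300, 274, 226, 267], [300, 275, 230, 270], [301, 276, 235, 272]]
0.9 [[288, 263, 236, 279], [288, 264, 239, 280], [288, 265, 242, 281]]
1 [[277, 253, 248, 292], [277, 253, 248, 290], [277, 253, 249, 289]]
1.1 [[267, 242, 260, 304], [266, 242, 258, 300], [265, 242, 257, 297]]
t=56.5 shift [0.0082 0.0012 0.1184] spin -0.0067 rows>= 3.0
```

Same state (θ≈0.78). Repeat the rail manoeuvre.

>>> arm_command --increments '[[[1,0.008,0.001,0.03,0],[1,0.008,0.001,0.06,0],[1,0.008,0.001,0.08,0],[1,0.008,0.001,0.1,0],[1,0.008,0.001,0.11,0],[1,0.008,0.001,0.1184,0],[1,0.008,0.001,0.1184,0],[1,0.008,0.001,0.1184,0]]]'

```text
time_s: 57.17
position: [0.4648, -0.2897, 0.0882]
ee_rot: [0.121, 0.993, -0.0, 0.0]
contact_force: [0.6, 0.2, -1.1]
gripper_width: 0.218
```

>>> arm_command --increments '[[[1,-0.01,0,-0.007,0],[1,-0.018,0,-0.012,0],[1,-0.026,0,-0.016,0],[1,-0.034,0,-0.02,0],[1,-0.043,0,-0.023,0],[1,-0.051,0,-0.025,0],[1,-0.058,0,-0.025,0],[1,-0.064,0,-0.025,0],[1,-0.071,0,-0.025,0],[1,-0.071,0,-0.025,0]]]'

```text
time_s: 58.0
position: [0.535, -0.3076, 0.1161]
ee_rot: [0.121, 0.993, -0.001, 0.002]
contact_force: [-4.2, 1.9, 14.6]
gripper_width: 0.221
```

>>> arm_command --increments '[[[1,0.003,0,-0.03,0],[1,0.003,0,-0.06,0],[1,0.003,0,-0.08,0],[1,0.003,0,-0.09,0],[1,0.003,0,-0.09,0],[1,0.003,0,-0.09,0]]]'

```text
time_s: 58.5
position: [0.5305, -0.3059, 0.2024]
ee_rot: [0.121, 0.993, -0.0, 0.0]
contact_force: [-0.8, -0.1, -2.7]
gripper_width: 0.224
```

```bash
python3 - <<'E'
from h import *
f,o=show(); table(f,o,(1.3,1.4,1.5,1.6))
go(.5285,.403,.275,1.508)
E
```

```text
58.55 [ 0.5302 -0.3057  0.2015] 0.22105476956704903 [-0.2036  0.1975 -2.8287]
[84, 88, 88, 89, 89, 89, 89, 89, 89, 89, 89, 89, 89, 88, 88, 88, 88, 86, 129, 130, 85, 87, 87, 89, 67, 53, 62, 77, 86, 88, 88, 88, 88, 88, 89, 88, 89, 83, 96, 125, 124, 123, 122, 122, 122, 122, 121, 121, 117, 19, 18, 21, 22, 22, 22]
1.3 [[247, 223, 290, 334], [245, 221, 282, 323], [243, 220, 275, 314]]
1.4 [[237, 213, 305, 345], [234, 211, 294, 333], [232, 210, 285, 321]]
1.5 [[227, 204, 319, 355], [224, 202, 306, 341], [221, 199, 294, 328]]
1.6 [[218, 195, 332, 364], [214, 192, 316, 347], [211, 189, 303, 333]]
t=58.5 shift [ 0.1724  0.6875 -0.073 ] spin 1.3904 rows>= 18.0
```

>>> arm_command --increments '[[[1,0.01,0.025,-0.04,0.08],[1,0.02,0.06,-0.073,0.16],[1,0.03,0.1,-0.073,0.24],[1,0.04,0.14,-0.073,0.32],[1,0.05,0.18,-0.073,0.4],[1,0.06,0.22,-0.073,0.48],[1,0.07,0.26,-0.073,0.56],[1,0.08,0.3,-0.073,0.64],[1,0.09,0.34,-0.073,0.72],[1,0.1,0.38,-0.073,0.8]]]'

```text
time_s: 59.38
position: [0.5243, 0.0817, 0.2741]
ee_rot: [0.5, 0.866, -0.001, -0.001]
contact_force: [0.8, 0.5, -1.9]
gripper_width: 0.217
```

```bash
python3 - <<'E'
from h import *
go(.5285,.397,.275,1.508)
E
```

```text
t=59.4 shift [ 0.271   0.1613 -0.001 ] spin 0.5864 rows>= 8.0
```

>>> arm_command --increments '[[[1,0.03,0.018,0,0.07],[1,0.062,0.037,0,0.14],[1,0.094,0.056,0,0.21],[1,0.126,0.075,0,0.28],[1,0.158,0.094,0,0.36],[1,0.19,0.113,0,0.44],[1,0.222,0.132,0,0.52],[1,0.25,0.149,0,0.586],[1,0.271,0.1613,0,0.586],[1,0.271,0.1613,0,0.586]]]'

```text
time_s: 60.22
position: [0.5266, 0.399, 0.2726]
ee_rot: [0.726, 0.687, -0.002, -0.001]
contact_force: [-0.9, -0.8, -3.3]
gripper_width: 0.223
```

>>> arm_command --increments '[[[1,0,0,0,0],[1,0,0,0,0]]]'

```text
time_s: 60.38
position: [0.5279, 0.3946, 0.2741]
ee_rot: [0.727, 0.686, -0.001, -0.0]
contact_force: [0.5, -0.3, -1.7]
gripper_width: 0.223
```

```bash
python3 - <<'E'
from h import *
f,o=show(); cups(f,5); table(f,o,(1.4,1.5,1.6)); go(.5285,.397,.113,1.508)
cv2.imwrite("pics/w21.png",cv2.resize(f["color"][60:360,150:370,::-1],None,fx=2,fy=2))
E
```

```text
60.4333 [0.5281 0.3942 0.2747] 0.22008541014868932 [-0.1086 -0.63   -2.3222]
[49, 51, 50, 50, 49, 49, 48, 47, 47, 46, 46, 45, 45, 44, 44, 44, 43, 41, 99, 97, 47, 48, 47, 48, 36, 27, 29, 36, 43, 44, 44, 43, 44, 43, 43, 42, 43, 42, 67, 110, 109, 108, 108, 107, 107, 106, 106, 106, 102, 5, 7, 8, 8, 8, 9]
cup 5 pred [0.5286 0.394 ] [258.2 170.5] hough [257.5 161.5  13.4] [0.5284 0.4055]
1.4 [[238, 214, 307, 349], [235, 212, 297, 336], [233, 210, 287, 324]]
1.5 [[228, 205, 322, 359], [225, 202, 308, 344], [222, 200, 297, 330]]
1.6 [[219, 196, 335, 367], [215, 193, 319, 351], [212, 190, 306, 336]]
t=60.4 shift [0.003  0.0004 0.1617] spin 0.0038 rows>= 4.0
```

View pics/w21.png

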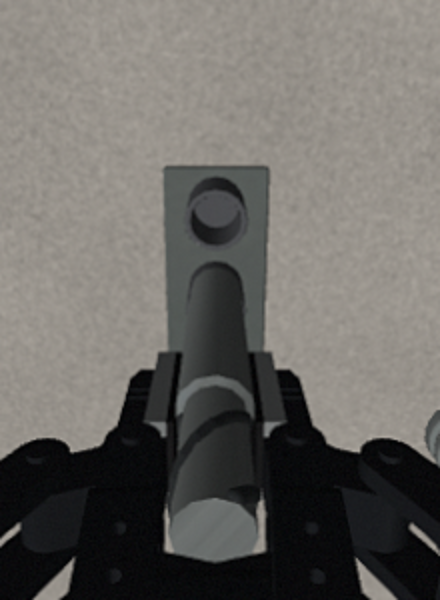

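>>> arm_command --increments '[[[1,0,0,0.03,0.004],[1,0,0,0.06,0.004],[1,0,0,0.08,0.004],[1,0,0,0.1,0.004],[1,0,0,0.11,0.004],[1,0,0,0.12,0.004],[1,0,0,0.13,0.004],[1,0,0,0.14,0.004],[1,0,0,0.15,0.004],[1,0,0,0.158,0.004]]]'

```text
time_s: 61.27
position: [0.528, 0.395, 0.1168]
ee_rot: [0.729, 0.685, 0.0, 0.0]
contact_force: [-0.6, -0.3, -1.8]
gripper_width: 0.224
```

>>> arm_command --increments '[[[1,0,0,0,0],[1,0,0,0,0]]]'

```text
time_s: 61.43
position: [0.5279, 0.3951, 0.1174]
ee_rot: [0.729, 0.685, -0.0, -0.0]
contact_force: [0.1, -0.5, -2.0]
gripper_width: 0.222
```

>>> arm_command --increments '[[[0.7,0,0,0,0],[0.5,0,0,0,0],[0.3,0,0,0,0],[0.3,0,0,0,0],[0.3,0,0,-0.02,0],[0.3,0,0,-0.06,0],[0.3,0,0,-0.1,0],[0.3,0,0,-0.13,0],[0.3,0,0,-0.16,0],[0.3,0,0,-0.16,0]]]'

```text
time_s: 62.27
position: [0.5289, 0.3958, 0.2852]
ee_rot: [0.729, 0.685, 0.005, 0.001]
contact_force: [0.0, 0.4, 1.5]
gripper_width: 0.703
```

```bash
python3 - <<'E'
from h import *
go(.5628,-.041,.27,2.837)
E
```

```text
t=62.3 shift [-0.4339  0.0609  0.013 ] spin -1.3285 rows>= 11.0
```

>>> arm_command --increments '[[[0,-0.04,0.005,0,-0.1],[0,-0.08,0.011,0,-0.22],[0,-0.12,0.017,0,-0.34],[0,-0.16,0.022,0,-0.46],[0,-0.2,0.028,0,-0.58],[0,-0.24,0.034,0.0,-0.7],[0,-0.28,0.04,0.0,-0.82],[0,-0.32,0.045,0.0,-0.94],[0,-0.36,0.05,0.0,-1.06],[0,-0.4,0.056,0.0,-1.18]]]'

```text
time_s: 63.1
position: [0.5579, 0.0014, 0.278]
ee_rot: [0.236, 0.972, 0.0, 0.0]
contact_force: [0.9, -0.1, 0.3]
gripper_width: 1.0
```

```bash
python3 - <<'E'
from h import *
import pickle
go(.5628,-.041,.2,2.837)
pickle.dump({n:grab(n) for n in("scene","top","wrist")},open("fin1.pkl","wb"))
E
```

```text
t=63.1 shift [-0.0237 -0.0355  0.078 ] spin -0.171 rows>= 3.0
```

>>> arm_command --increments '[[[0,-0.024,-0.0355,0.01,-0.1],[0,-0.024,-0.0355,0.03,-0.171],[0,-0.024,-0.0355,0.06,-0.171],[0,-0.024,-0.0355,0.078,-0.171],[0,-0.024,-0.0355,0.078,-0.171],[0,-0.024,-0.0355,0.078,-0.171],[0,-0.024,-0.0355,0.078,-0.171]]]'

```text
time_s: 63.83
position: [0.5636, -0.0387, 0.2013]
ee_rot: [0.154, 0.988, 0.0, 0.001]
contact_force: [-0.3, 0.8, 0.9]
gripper_width: 0.997
```

```bash
python3 - <<'E'
from h import *
import pickle
D=pickle.load(open("fin1.pkl","rb"))
w=grab("wrist"); pickle.dump(w,open("fin2.pkl","wb"))
A=cv2.resize(D["scene"]["color"][80:180,250:370,::-1],(480,400),interpolation=cv2.INTER_CUBIC)
B=cv2.resize(w["color"][90:340,130:380,::-1],(320,320)); B=cv2.copyMakeBorder(B,0,80,0,0,cv2.BORDER_CONSTANT)
C=cv2.resize(D["top"]["color"][165:220,115:215,::-1],(364,200),interpolation=cv2.INTER_CUBIC); W=cv2.resize(D["wrist"]["color"][:,:,::-1],(266,200))
C=np.hstack([C,W]); C=cv2.copyMakeBorder(C,0,0,0,800-C.shape[1],cv2.BORDER_CONSTANT)
cv2.imwrite("pics/fin.png",np.vstack([np.hstack([A,B]),C]))
p=w2pix(w,[[.5628,-.041,.097]]); print(p); go(.5628,-.041,.093,2.837); print(get_obs()["gripper_width"])
E
```

```text
[[254.8412 201.8166]]
t=63.9 shift [ 0.0004 -0.0024  0.1084] spin -0.0056 rows>= 3.0
0.9967028766306703
```

View pics/fin.png

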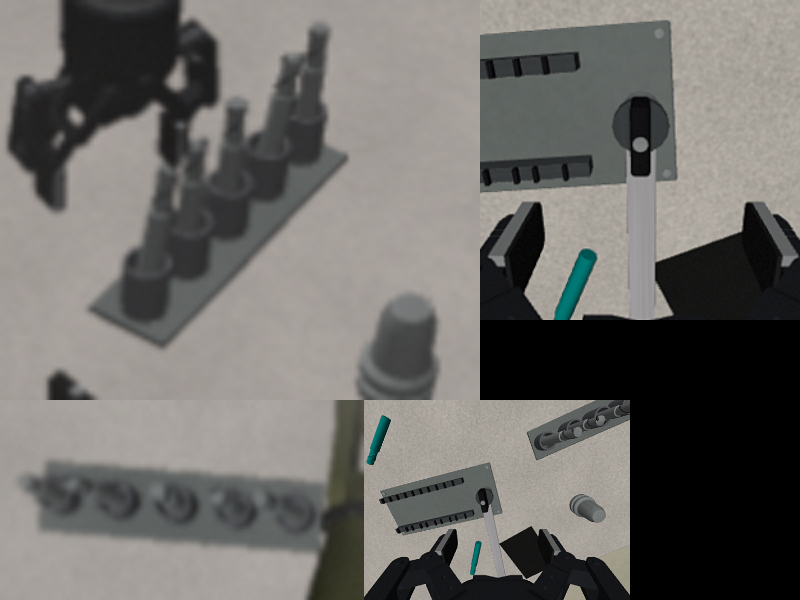

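>>> arm_command --increments '[[[0,0,-0.002,0.03,-0.006],[0,0,-0.002,0.06,-0.006],[0,0,-0.002,0.09,-0.006],[0,0,-0.002,0.108,-0.006],[0.3,0,-0.002,0.108,-0.006],[0.6,0,-0.002,0.108,-0.006],[0.8,0,-0.002,0.108,-0.006],[1,0,-0.002,0.108,-0.006],[1,0,-0.002,0.108,-0.006],[1,0,-0.002,0.108,-0.006]]]' --squeeze 120

```text
time_s: 64.72
position: [0.5631, -0.0407, 0.093]
ee_rot: [0.152, 0.988, 0.001, 0.001]
contact_force: [4.3, 28.6, 20.9]
gripper_width: 0.151
```

>>> arm_command --increments '[[[1,0,0,0,0],[1,0,0,0,0],[1,0,0,0,0.08],[1,0,0,0,0.16],[1,0,0,0,0.24],[1,0,0,0,0.32],[1,0,0,0,0.4],[1,0,0,0,0.48],[1,0,0,0,0.56],[1,0,0,0,0.64]]]'

```text
time_s: 65.55
position: [0.5627, -0.0411, 0.0931]
ee_rot: [0.456, 0.89, 0.0, 0.001]
contact_force: [-6.0, 1.7, 11.4]
gripper_width: 0.147
```

>>> arm_command --increments '[[[1,0,0,0,0.08],[1,0,0,0,0.16],[1,0,0,0,0.24],[1,0,0,0,0.32],[1,0,0,0,0.4],[1,0,0,0,0.48],[1,0,0,0,0.56],[1,0,0,0,0.64],[1,0,0,0,0.64]]]'

```text
time_s: 66.3
position: [0.5619, -0.0414, 0.0931]
ee_rot: [0.714, 0.701, -0.001, -0.0]
contact_force: [-13.0, -1.2, 15.9]
gripper_width: 0.142
```

```bash
python3 - <<'E'
from h import *
o=get_obs(); print(o["position"],yaw(o)-1.335,o["contact_force"],o["torque"],o["gripper_width"])
E
```

```text
[ 0.5619 -0.0414  0.0931] 0.2174410897779815 [-13.0477  -1.2162  15.877 ] [-0.1426  2.071   0.1285] 0.14178463202338615
```

>>> arm_command --increments '[[[1,0,0,0,0.08],[1,0,0,0,0.16],[1,0,0,0,0.2],[1,0,0,0,0.23],[1,0,0,0,0.23],[1,0,0,0,0.23],[1,0,0,0,0.23]]]'

```text
time_s: 66.88
position: [0.5617, -0.0414, 0.0931]
ee_rot: [0.788, 0.616, -0.001, -0.0]
contact_force: [-15.7, -1.1, 17.6]
gripper_width: 0.146
```

```bash
python3 - <<'E'
from h import *
o=get_obs(); print(o["position"],yaw(o)-1.335,o["contact_force"],o["torque"],o["gripper_width"])
E
```

```text
[ 0.5617 -0.0414  0.0931] -0.0069309392718708285 [-15.7269  -1.0771  17.5855] [-0.1213  2.4774  0.5095] 0.1463214235528721
```

>>> arm_command --increments '[[[0.7,0,0,0,0],[0.4,0,0,0,0],[0.1,0,0,0,0],[0,0,0,0,0],[0,0,0,0,0],[0,0,0,0,0],[0,0,0,-0.03,0],[0,0,0,-0.07,0],[0,0,0,-0.11,0],[0,0,0,-0.15,0]]]' --squeeze 20

```text
time_s: 67.72
position: [0.562, -0.0412, 0.2434]
ee_rot: [0.788, 0.616, -0.0, -0.0]
contact_force: [0.4, -0.6, 0.2]
gripper_width: 1.0
```

>>> arm_command --increments '[[[0,-0.04,0,-0.02,0],[0,-0.08,0,-0.02,0],[0,-0.1,0,-0.02,0],[0,-0.1,0,-0.02,0],[0,-0.1,0,-0.02,0]]]'

```text
time_s: 68.13
position: [0.538, -0.1391, 0.2616]
ee_rot: [0.788, 0.615, 0.0, -0.0]
contact_force: [-0.5, 1.4, 0.5]
gripper_width: 1.0
```

```bash
python3 - <<'E'
from h import *
import pickle
w=grab("wrist"); o=get_obs(); print(o["time_s"],o["position"],o["contact_force"])
# strap: bright low-saturation pixels; sample predicted strap centre line at z=.061 for several knob angles
k=np.array([.5628,-.0412]); h=w["color"].astype(float)
for q in np.arange(-.1,.35,.05):
    a=-.24-np.pi/2+q; P=[[*(k+r*np.array([np.cos(a),np.sin(a)])),.061] for r in np.arange(.05,.27,.01)]
    p=w2pix(w,P).round().astype(int); ok=[(h[v,u].mean()) for u,v in p if 0<=u<512 and 0<=v<384]; print(round(q,2),len(ok),np.round(ok).astype(int).tolist())
s=grab("scene"); s0=pickle.load(open("scene0.pkl","rb"))
d=np.abs(s["color"].astype(int)-s0["color"]).mean(2)
for nm,X in dict(bottle=[.41,-.58,.1],ring=[.331,-.436,.01],holder=[.723,.184,.04],cassette=list(cas(0,-.06))+[.05]).items():
    u,v=w2pix(s,X)[0].astype(int); print(nm,u,v,d[max(v-15,0):v+15,max(u-15,0):u+15].mean().round(1))
save(s,"last.png")
E
```

```text
68.1833 [ 0.5383 -0.1382  0.2615] [-0.2823  0.3135  0.117 ]
-0.1 23 [145, 147, 147, 148, 145, 151, 155, 130, 88, 87, 94, 91, 94, 93, 93, 93, 93, 94, 93, 93, 92, 153, 155]
-0.05 23 [144, 145, 147, 144, 146, 149, 150, 149, 151, 149, 148, 150, 151, 151, 151, 151, 115, 121, 124, 111, 90, 154, 159]
0.0 23 [145, 143, 142, 142, 142, 140, 142, 143, 142, 144, 144, 145, 147, 147, 148, 148, 147, 145, 145, 144, 143, 142, 140]
0.05 23 [142, 142, 143, 144, 143, 143, 146, 141, 142, 141, 141, 143, 145, 144, 142, 148, 148, 146, 131, 130, 132, 133, 130]
0.1 23 [144, 145, 144, 146, 145, 153, 126, 76, 76, 93, 94, 94, 93, 93, 93, 91, 92, 93, 92, 91, 92, 159, 153]
0.15 23 [145, 143, 120, 70, 93, 93, 91, 92, 92, 94, 92, 92, 94, 94, 94, 92, 92, 99, 61, 49, 56, 7, 157]
0.2 23 [148, 69, 92, 90, 91, 92, 91, 92, 91, 93, 93, 94, 76, 28, 62, 54, 54, 13, 52, 11, 95, 86, 149]
0.25 23 [79, 91, 91, 91, 92, 91, 91, 92, 92, 66, 57, 56, 56, 14, 50, 55, 93, 91, 92, 93, 76, 144, 150]
0.3 23 [92, 91, 91, 90, 91, 90, 97, 39, 55, 13, 53, 39, 99, 94, 94, 94, 82, 157, 152, 155, 158, 144, 153]
bottle 98 286 2.8
ring 121 252 6.9
holder 350 167 6.8
cassette 223 220 15.0
```

```bash
python3 - <<'E'
from h import *
import pickle
s=grab("scene"); D=pickle.load(open("fin1.pkl","rb")); s0=pickle.load(open("scene0.pkl","rb"))
f=lambda a:cv2.cvtColor(a["color"],cv2.COLOR_RGB2GRAY).astype(np.float32)
print("stand vs after placing",cv2.phaseCorrelate(f(D["scene"])[85:170,285:345],f(s)[85:170,285:345]))
for n,(u,v,r) in dict(bottle=(98,286,35),ring=(121,252,22),holder=(350,167,22)).items():
    sl=np.s_[v-r:v+r,u-r:u+r]; print(n,cv2.phaseCorrelate(f(s0)[sl].copy(),f(s)[sl].copy()))
print(order.hand_in())
E
```

```text
stand vs after placing ((-0.1615736667078842, -0.24580715418959187), 0.4899010043674045)
bottle ((0.017850538464841748, -0.005262997327129426), 0.9992517128034875)
ring ((0.4946230879977094, 0.4826609741224672), 1.0055076415744828)
holder ((0.5033591902569832, 0.4715389793364082), 1.0073050152225258)
the job is handed in; nothing more can be done
None
```

The job is done and handed in at about 68 s of the 210 s allowed; no verdict was reported.

- **Knob opened:** I gripped it at 120 N and turned it about 1.5 rad anticlockwise. A wrist picture showed the strap swung right clear.
- **Cutters:** all five were present. I gripped each at 20–25 N and brought it upright by shaking it so the shank swung down, then pushing the shank end against the far cassette rail. The five now stand shank down in cups 1 to 5.
- **Last checks:**
  - A final set of pictures showed five cutters standing in five cups and an empty cassette. The stand showed no real shift after that, though the image match was weak (0.49).
  - The knob was turned back and the strap measured within about 0.03 rad of squarely shut.
  - The bottle, ring and holder showed less than 1 pixel of image shift.
  - The gripper was open and clear of everything.
- **What disagreed:**
  - Some cutters lean in their cups. I saw cutter 1 at about 0.26 rad, which is roughly the most the bore allows, against the 0.45 rad limit. I did not measure the lean of the others after release.
  - Cutters 3 and 4 touched the cup wall with 5–7 N going in; I eased off 3 mm before releasing.
  - The cassette's base plate turned out to be centred about 20 mm off its stated origin; I corrected for that before gripping anything.

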